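# Close and lock a coin mechanism with the square key

## Task

Close up the coin mechanism: bring its propped lid fully down, take the square T-key from the wooden tool block, push it fully home in the recessed square lock in the lid, and turn it clockwise (seen from above) as far as its quarter-turn stop so that the lid is locked. Then draw the key out and stand it back, fully down, in its hole in the tool block. Leave the other things on the counter where they lie.

Things in the scene. Friction and masses are not known exactly. Their poses are not given: they have to be found in the camera images.
- mech: Coin mechanism: grey enamelled box, 190 mm (its x) by 150 mm (its y) by 80 mm high, screwed to the counter. Origin: centre of its underside, z up. Its -x side is the front (token slot, reject button, return opening) and faces the robot at yaw 0; the lid is hinged along the top of its +x side.
- lid (a joint): Lid angle, rad: 0 = closed, level on the box; grows as it opens (1.1 to 1.5 at the start). Friction hinge: it stays where it is left; 1 to 5 N at the free edge moves it. Plate 4 mm thick, 150 mm wide, from 2 to 198 mm from the hinge axis, along which its underside lies. Closed by pushing its outer face, beside the lock, along an arc about the hinge.
- lid_hinge (a point): Point on the hinge axis, at the middle of the lid's width, 95 mm behind the box's centre (its +x) and 80 mm above the counter, level with the underside of the closed lid. The hinge axis is the box's y axis.
- lid_edge (a point): Middle of the lid's free edge, on its outer (top) face, 198 mm from the hinge axis; moves with the lid. When the lid is closed it lies at the front, 84 mm above the counter.
- socket (a point): Centre of the lock, on top of its steel ring (46 mm outside, 28 mm hole, 5 mm above the lid's outer face), 150 mm from the hinge axis on the lid's centre line; 89 mm above the counter when closed. Turns with the core: z out of the lid, x and y along the sides of the square recess. Brass core face 9 mm below the ring's top; its square recess is 16 mm wide and 26 mm deep from there.
- lock (a joint): Angle of the lock core, rad: 0 = unlocked, grows clockwise seen from above, stops at 1.57 = locked (its tongue then lies under a lip of the box). Starts between 0.1 and 0.35. Light friction (about 0.12 N m); stays where it is left. The key has up to 0.15 rad of play in the recess either way.
- key: Loose steel T-key, 0.17 to 0.35 kg, upright in the tool block. Origin: centre of the underside of its collar (38 mm diameter, 6 mm thick); z up. Below: square shank 14 mm wide, 30 mm long, sides along the key's x and y, tip tapered 3 mm. Above: stem 15 mm thick, then flat-sided T-bar 90 mm long (x), 14 mm wide (y), 34 to 54 mm above the origin. Fully home, the collar rests on ring or block.
- stand: Wooden tool block fixed to the counter, 60 mm (its x) by 160 mm (its y) by 45 mm high. Origin: centre of its underside. The key stands in its large hole, 50 mm to +y; a pin punch 11 mm thick stands in it 55 mm to -y, up to 84 mm above the counter; a small hole between them is empty.
- stand_hole (a point): Mouth of the key's hole in the tool block (round, 24 mm in diameter, 36 mm deep), 50 mm to the block's +y from its centre, 45 mm above the counter.
- token0: Nickel token, 38 mm in diameter, 4 mm thick, lying on the counter. Bystander. Origin under its centre.
- token1: Second such token. Bystander.
- token2: Third such token. Bystander.
- spanner: Red steel spanner, 180 mm long, lying on the counter to the left. Bystander.
- faceplate: Steel lock faceplate, 150 by 36 by 5 mm, lying on the counter. Bystander.
- gauge: Squat aluminium pin tumbler gauge block with a stepped top, 72 by 44 by 31 mm. Bystander.
- driver: Screwdriver with black handle, 190 mm long. Bystander.
- oil: White oil bottle, 48 mm in diameter, 120 mm tall, upright. Bystander.
There are look-alikes about, which are no part of the job. There is more than one size of the key; the job needs the largest.

How it is judged:
By the outcome, as a careful person would: the job done as asked, in the order asked, and still so for the second after the job is handed in, with the robot touching nothing.
It also fails if it takes over 69 s, if anything falls off the work surface, if the arm or the gripper's body presses on something with over 40 N, if the wrist force passes 120 N, or if a joint passes its speed limit or range.

## Robot

A 6-joint arm with a two-finger parallel gripper is mounted at the origin on the work surface. World frame = base frame: x ahead of the robot, y to its left, z up, the work surface at z = 0. Lengths are in mm, angles in rad, forces in N, time in s.
With the tool pointing down it reaches from about 350 to 875 mm from the base axis. Payload 4.2 kg.
Tool frame: the origin (TCP) lies at the very end of the fingers, on their centre line; the grasp point (between the pads) lies 19 mm behind it (arm.tcp_to_grasp is the x of the grasp point in the tool frame, in mm); x points along the fingers, z is the direction in which the jaws open and shut, and the axes are right-handed (so a half turn about x gives the same grasp; the last joint's range is limited). The gripper opens to 85 mm and grips with 20 to 120 N. Pads are 22 mm wide; open, the fingers measure 114 mm over their backs; the gripper's body (76 mm by 85 mm) begins 54 mm behind the grasp point. The pads swing forward as they close: fully open they stand 13 mm farther back than shut.
Start: joints at [1.407, 0.385, 0.008, 0, -1.194, -0.259], TCP at [256.414, 569.957, 231.312] pointing down, gripper open.
Joint ranges: [-3.14, 3.14], [-1.21, 2.06], [-1.07, 1.41], [-3.16, 2.05], [-2.99, -0.16], [-3.1, 3.1]. Speed limits (rad/s): [2.79, 2.79, 3.14, 3.14, 3.14, 3.14].

## Interface

Orientations are given as a unit quaternion [x, y, z, w].
In Python, from bench import status, get_image, job, arm gives the robot as it stands.
- The arm moves only by the tool apply_moves, never from a script. Its argument "targets" is text: rows parted by semicolons, each of 5 numbers parted by spaces: the shift along the tool's x, y, z in mm, then the turn about the tool's x in degrees, then the gripper's target within -1 to 1 (shut at 1, half-way at 0, fully open at -1). In form: dx dy dz spin hand; .... A call has 1 to 10 rows; each row is the pose to reach, as a shift and turn from the pose commanded when the call began, along the tool's axes at that moment; what a row does not reach only later rows make up. A row lasts 1/12 s, in which the tool goes at most 41.7 mm and 7.16 degrees, less where a joint would pass 70% of its speed; a pose out of reach is approached as far as the arm can. A call with a gripper value outside its range is refused whole. The fingers move at their own pace and stop on an object; the grip force is fixed at half the most. Time passes only in rows, so rows that repeat a pose let the fingers close. It gives the time, the measured TCP pose, the force and the opening at its end, in the units of the state.
- status.read_state(): the state, without advancing time (a new reading comes with each control period).
- get_image(name): name is "side" or "top" or "wrist"; returns a dict with "img" (384x512x3 uint8, red, green, blue), "mtx" (3x3 intrinsics, pixels), "world_from_camera" (4x4, takes a point from camera to world coordinates). Camera axes: x right, y down, z forward; pixel columns grow to the right and rows downward; lengths in mm; the calibration is good to about 2 mm. A picture is of the moment at which its call begins. There is no depth.
- job.job_done(): hands the job in, once; it reports no verdict.
The state is a dict: "clock": time; "joints": joint angles; "joint_vel": joint speeds; "joint_efforts": joint torques, N m; "position": TCP position; "ee_rot": TCP orientation; "contact_force": force on the tool from outside, world axes, zero at the start; "wrist_torque": the same for the moment, N m; "gripper_width": finger opening in mm.
Only numpy, scipy, OpenCV 4.12 (cv2) and the standard library are available. Lean on these libraries where they do the work, as an engineer would, in place of code of your own. Each camera call takes 0.05 s, during which the arm holds its last target.

## Working session

There is one attempt and no reset: what is moved stays moved. The work goes in short steps, Python scripts to look and compute and a tool call to move; the robot and the scene stay as the last step left them, time stands still between calls to the robot, and variables do not carry over. Pictures are saved under pics/ and viewed, and the job is handed in when it is done.

Besides the shell and the picture viewer there is one more tool, called after "Call:" as a command line: name --argument value ..., lists and objects as JSON in quotes. apply_moves: Moves the arm, as the interface text tells. Its arguments: {"type":"object","properties":{"targets":{"type":"string"}},"required":["targets"]}

```bash
ls; mkdir -p pics; python3 - <<'E'
from bench import status,get_image,arm
import cv2,numpy as np
print(status.read_state(), arm.tcp_to_grasp, [a for a in dir(arm) if a[0]!='_'])
for n in("side","top","wrist"):
    d=get_image(n); cv2.imwrite(f"pics/{n}0.png",cv2.resize(d["img"][:,:,::-1],None,fx=1.5,fy=1.5,interpolation=cv2.INTER_CUBIC))
    cv2.imwrite(f"pics/{n}0raw.png",d["img"][:,:,::-1])
    print(n,d["mtx"].tolist(),np.round(d["world_from_camera"],3).tolist())
E
```

```text
pics
{'clock': 0.0, 'joints': array([ 1.40662868e+00,  3.85587385e-01,  6.64042618e-03, -5.08347150e-04,
       -1.19401190e+00, -2.58627536e-01]), 'joint_vel': array([ 9.58915861e-05,  1.17719510e-03,  8.20880223e-04,  5.28032483e-04,
       -7.08340528e-04,  5.83152187e-04]), 'joint_efforts': array([ 7.40584692e-04, -3.92286229e+01,  1.88398612e+01,  4.18615490e+00,
       -4.66428770e-03,  7.49506825e-06]), 'position': array([256.16987064, 569.45258741, 230.20730758]), 'ee_rot': array([-0.59318017, -0.38344696,  0.59445631, -0.38435324]), 'contact_force': array([0.4993775 , 0.19100922, 0.40485571]), 'wrist_torque': array([-0.01184797,  0.02090219,  0.02343662]), 'gripper_width': 85.44168494921142} -18.700000000000003 ['IKError', 'tcp_to_grasp']
side [[352.1366288603407, 0.0, 260.60614038841885], [0.0, 352.1366288603407, 189.4575598562364], [0.0, 0.0, 1.0]] [[-0.959, -0.165, 0.231, 383.58], [-0.283, 0.496, -0.821, 690.428], [0.021, -0.853, -0.522, 470.169], [0.0, 0.0, 0.0, 1.0]]
top [[396.85835501926164, 0.0, 250.55844474109972], [0.0, 396.85835501926164, 193.9598030146839], [0.0, 0.0, 1.0]] [[-0.01, -0.989, 0.147, 390.362], [-1.0, 0.01, 0.002, 53.905], [-0.003, -0.147, -0.989, 1258.221], [0.0, 0.0, 0.0, 1.0]]
wrist [[310.39682406562304, 0.0, 254.69742226885393], [0.0, 310.39682406562304, 189.4573224896551], [0.0, 0.0, 1.0]] [[-0.41, -0.872, -0.269, 324.463], [-0.912, 0.392, 0.118, 538.246], [0.002, 0.293, -0.956, 372.166], [0.0, 0.0, 0.0, 1.0]]
```

View pics/top0.png

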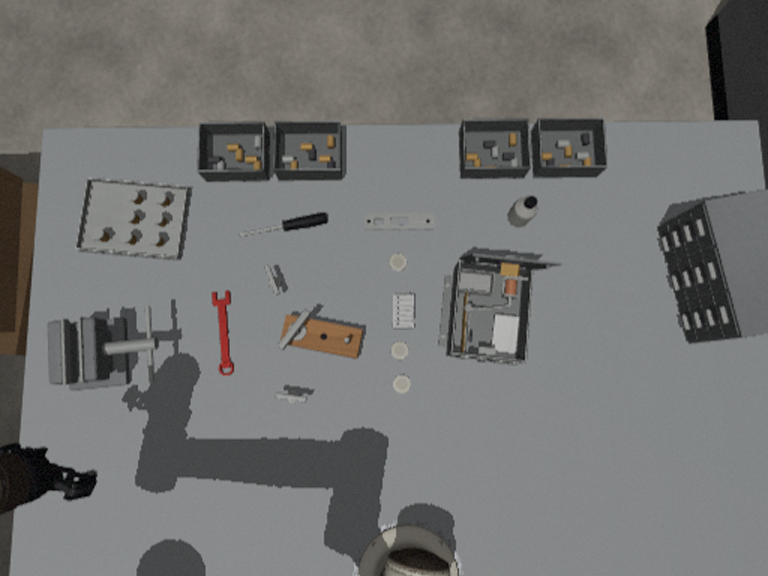

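View pics/side0.png

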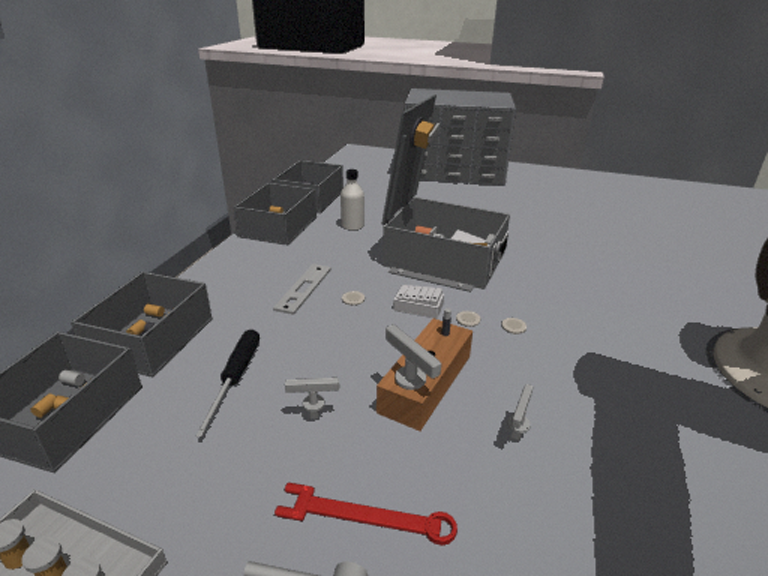

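View pics/wrist0.png

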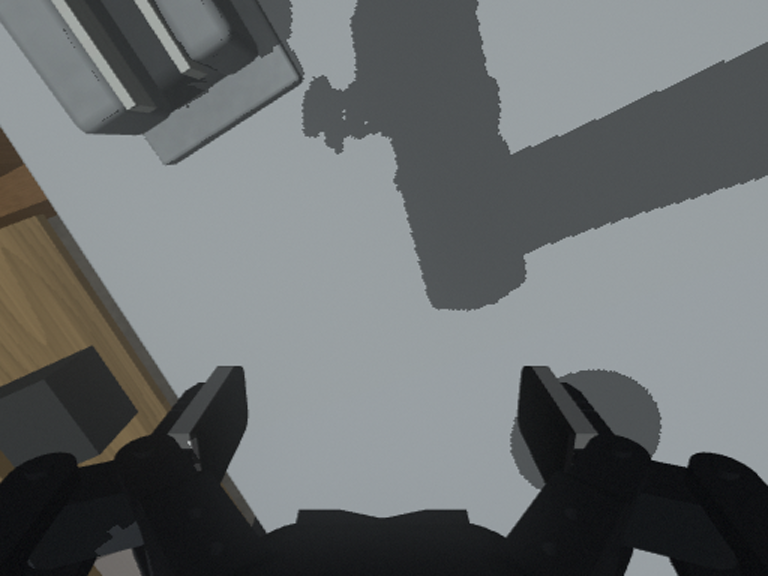

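In the top picture (1.5x scale), three things could be the key: the T-key in the wooden block at about (300,326), and two smaller T-keys lying/standing loose at (275,278) and (291,395). By the description it is the one in the block. The lidded box is at (490,310), with its lid standing along the far side. I'll check in close crops.

```bash
cat > h.py <<'E'
from bench import status,get_image
import cv2,numpy as np
from scipy.spatial.transform import Rotation as R
def crop(n,out,x0,y0,x1,y1,f):
    d=get_image(n); c=d["img"][y0:y1,x0:x1,::-1]
    cv2.imwrite(f"pics/{out}.png",cv2.resize(c,None,fx=f,fy=f,interpolation=cv2.INTER_CUBIC)); return d
def ray(d,u,v):
    T=d["world_from_camera"];k=np.linalg.inv(d["mtx"])@[u,v,1]
    return T[:3,3],T[:3,:3]@k
def at_z(d,u,v,z):
    o,r=ray(d,u,v); return o+r*(z-o[2])/r[2]
def proj(d,p):
    T=d["world_from_camera"]; c=T[:3,:3].T@(np.asarray(p,float)-T[:3,3]); q=d["mtx"]@c; return q[:2]/q[2]
E
python3 - <<'E'
from h import *
crop("top","t1",170,170,260,250,8)
crop("top","t2",280,150,380,250,6)
crop("side","s1",170,190,350,310,4)
crop("side","s2",240,50,360,200,4)
E
```

```text
(no output)
```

View pics/t1.png

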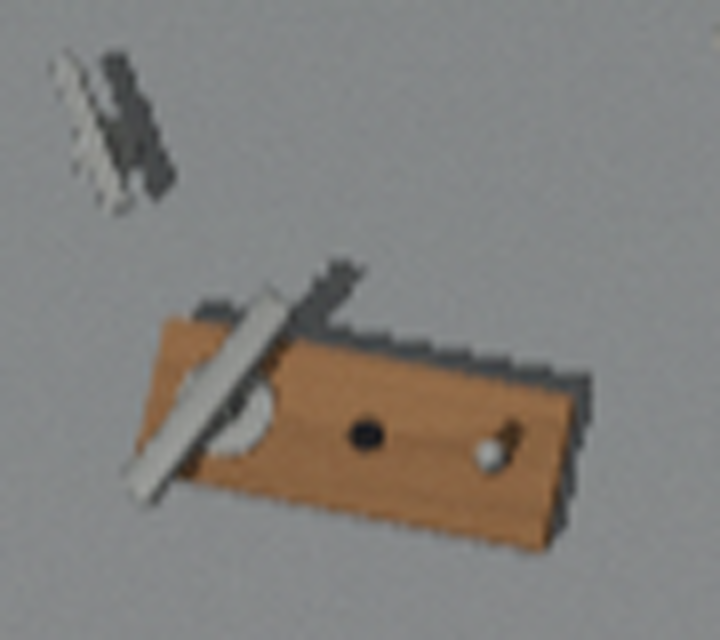

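View pics/t2.png

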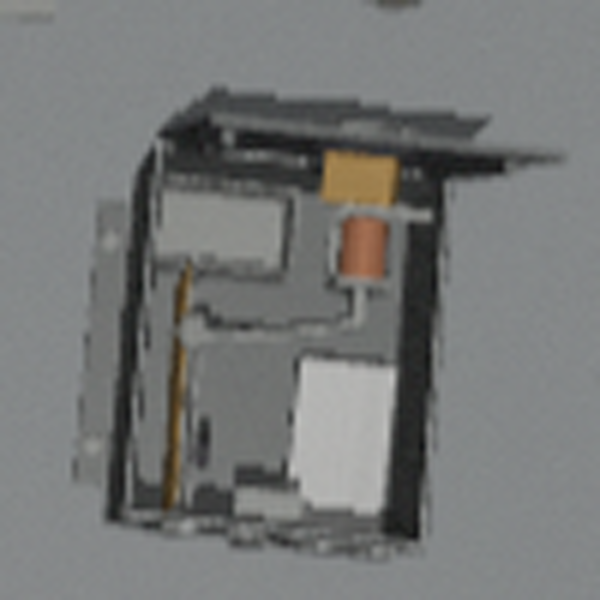

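View pics/s1.png

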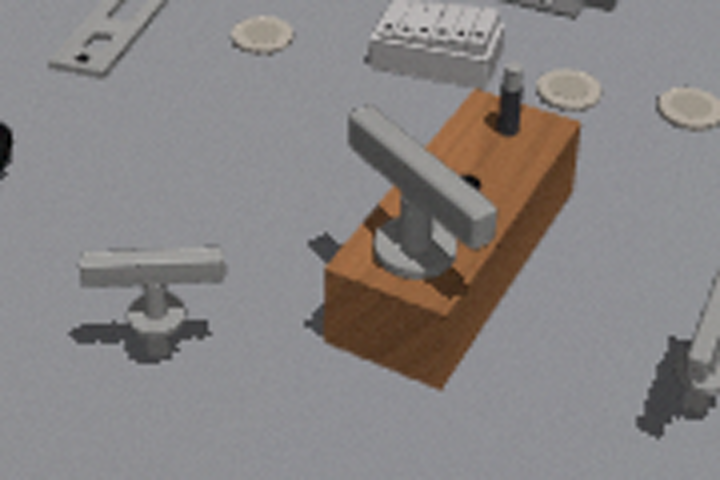

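View pics/s2.png

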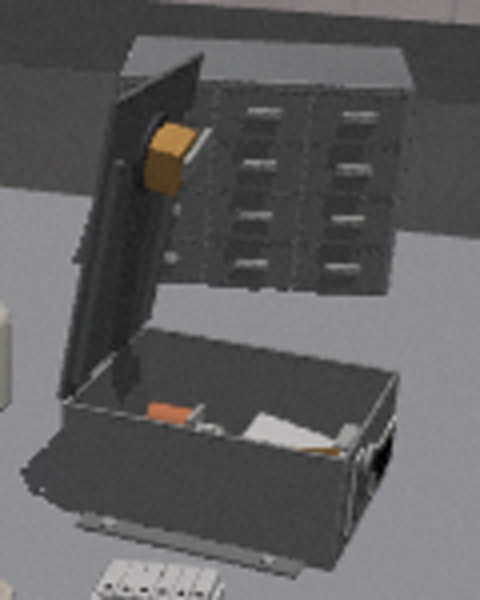

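```bash
cat > fit.py <<'E'
from h import *
from scipy.optimize import least_squares
T=get_image("top");S=get_image("side")
p8=lambda u,v:(170+u/8,170+v/8)
a=at_z(T,*p8(276,293),99);b=at_z(T,*p8(140,495),99)
sc=lambda u,v:(170+u/4,190+v/4)
a2=at_z(S,*sc(365,108),99);b2=at_z(S,*sc(485,208),99)
print("key bar",a,b,(a+b)/2,np.linalg.norm(a-b),np.arctan2(*(a-b)[[1,0]]))
print("side",a2,b2,(a2+b2)/2,np.linalg.norm(a2-b2),np.arctan2(*(a2-b2)[[1,0]]))
# stand
def W(p,l):
    c,s=np.cos(p[2]),np.sin(p[2]); return np.array([p[0]+c*l[0]-s*l[1],p[1]+s*l[0]+c*l[1],l[2]])
obs=[(T,p8(165,319),(30,80,45)),(T,p8(575,397),(30,-80,45)),(T,p8(547,550),(-30,-80,45)),
     (S,sc(326,268),(30,80,45)),(S,sc(444,316),(-30,80,45)),(S,sc(580,125),(-30,-80,45)),(S,sc(478,90),(30,-80,45)),(T,p8(365,435),(0,0,45))]
f=lambda p:np.ravel([proj(d,W(p,l))-uv for d,uv,l in obs[:7]])
r=least_squares(f,[480,130,-.2]);print("stand",r.x,np.round(r.fun,1));ps=r.x
print("hole",W(ps,(0,50,45)),"punch",W(ps,(0,-55,84)), "midhole px",at_z(T,*p8(365,435),45))
m=lambda u,v:(280+u/6,150+v/6)
s2=lambda u,v:(240+u/4,50+v/4)
def L(p,l): # l: dist from hinge, y, height over underside
    r,y,h=l;c,s=np.cos(p[3]),np.sin(p[3])
    return W(p,(95-r*c+h*s,y,80+r*s+h*c))
o=[(T,m(110,520),(-95,75,80)),(T,m(420,543),(-95,-75,80)),
   (S,s2(62,400),(95,75,80)),(S,s2(345,462),(-95,75,80)),(S,s2(400,375),(-95,-75,80))]
ol=[(S,s2(203,56),(198,-75,2)),(S,s2(118,100),(198,75,2)),(T,m(566,156),(198,-75,2))]
f=lambda p:np.ravel([proj(d,W(p,l))-uv for d,uv,l in o]+[proj(d,L(p,l))-uv for d,uv,l in ol])
r=least_squares(f,[500,-100,0,1.3]);print("mech",r.x,np.round(r.fun,1))
pm=r.x
print("hinge",W(pm,(95,0,80)),"edge",L(pm,(198,0,4)),"sock closed",W(pm,(-55,0,89)))
E
python3 fit.py
```

```text
key bar [526.12106187 191.70458284  99.        ] [452.59978219 240.70424017  99.        ] [489.36042203 216.20441151  99.        ] 88.35352276681479 -0.5878657786645044
side [519.95298139 196.80569469  99.        ] [454.03195871 247.97272953  99.        ] [486.99247005 222.38921211  99.        ] 83.44846724280353 -0.6600511709247835
stand [ 4.77659436e+02  1.71633131e+02 -2.11556303e-01] [-0.9 -0.3 -1.2  0.4 -1.7  0.5 -0.5 -0.7  0.7 -0.7  0.7 -1.5 -0.6 -1.3]
hole [488.15852389 220.51839628  45.        ] punch [466.11043918 117.85933939  84.        ] midhole px [477.50356691 163.7085809   45.        ]
mech [ 5.23043410e+02 -1.70917744e+02 -1.16979632e-01  1.39367888e+00] [ 0.5 -0.4 -0.4  1.2 -0.7 -0.1  0.3 -1.1 -0.1 -2.  -0.2 -1.9 -0.4 -0.6
 -1.5  1.1]
hinge [ 617.3941494  -182.00548084   80.        ] edge [ 586.65690021 -178.39335731  275.60719331] sock closed [ 468.41929715 -164.49852806   89.        ]
```

The side crop confirms the choice. The key in the block, its bar running from (365,108) to (485,208) in s1, is clearly the largest and has the wide collar. The loose ones at (152,266) and (705,340) are small. The fits from both views agree within about 2 px. Next is planning the lid push.

```bash
cat >> h.py <<'E'
# rel: commanded pose (x,y,z,yaw of jaw axis) -> move numbers
def yaw_of(q): z=R.from_quat(q).as_matrix()[:,2]; return np.arctan2(z[1],z[0])
def rel(cmd,tgt):
    x,y,z,a=cmd; d=np.array(tgt[:3],float)-cmd[:3]
    sp=-np.degrees((tgt[3]-a+np.pi/2)%np.pi-np.pi/2)
    return np.round([-d[2],-np.sin(a)*d[0]+np.cos(a)*d[1],np.cos(a)*d[0]+np.sin(a)*d[1],sp],1)
E
python3 - <<'E'
from h import *
s=status.read_state(); print(R.from_quat(s["ee_rot"]).as_matrix().round(4), yaw_of(s["ee_rot"]))
a=yaw_of(s["ee_rot"]); cmd=[256.4,570,231.3,a]
ym=-0.117
# push line: y offset +45 in mech
M=lambda lx,ly:np.array([523+np.cos(ym)*lx-np.sin(ym)*ly,-171+np.sin(ym)*lx+np.cos(ym)*ly])
def tip(th,r=165,half=11,clear=0):
    lx=95-r*np.cos(th)+(4+clear)*np.sin(th)+half; z=80+r*np.sin(th)+(4+clear)*np.cos(th)
    return [*M(lx,45),z]
pre=tip(1.39,clear=40); print("pre",pre)
for A in(np.pi/2+ym,ym): print(rel(cmd,[*pre[:2],320,A]))
for th in np.arange(1.4,-.01,-.1): print(round(th,2),np.round(tip(th),1))
E
```

```text
[[-1.000e-04  9.119e-01 -4.103e-01]
 [-2.000e-04 -4.103e-01 -9.119e-01]
 [-1.000e+00  0.000e+00  2.000e-04]] -1.993621922724895
pre [np.float64(647.0489282262407), np.float64(-140.27054627252454), np.float64(250.22240546147262)]
[-88.7 647.7 487.4 -17.5]
[-88.7 647.7 487.4  72.5]
1.4 [ 609.6 -135.9  243.3]
1.3 [ 593.5 -134.   240.1]
1.2 [ 577.9 -132.1  235.2]
1.1 [ 562.7 -130.4  228.9]
1.0 [ 548.3 -128.7  221. ]
0.9 [ 534.8 -127.1  211.7]
0.8 [ 522.2 -125.6  201.2]
0.7 [ 510.8 -124.3  189.4]
0.6 [ 500.5 -123.   176.5]
0.5 [ 491.6 -122.   162.6]
0.4 [ 484.1 -121.1  147.9]
0.3 [ 478.1 -120.4  132.6]
0.2 [ 473.7 -119.9  116.7]
0.1 [ 470.9 -119.6  100.5]
-0.0 [ 469.7 -119.4   84. ]
```

Call:
apply_moves --targets "-89 100 75 -3 1;-89 648 487 -17.5 1;-89 648 487 -17.5 1;-89 648 487 -17.5 1;-89 648 487 -17.5 1;-89 648 487 -17.5 1;-89 648 487 -17.5 1;-89 648 487 -17.5 1;-89 648 487 -17.5 1;-89 648 487 -17.5 1"

```text
clock: 1.28
position: [453.6, 211.0, 287.3]
ee_rot: [0.529, 0.47, -0.528, 0.47]
contact_force: [-0.2, 1.6, -0.3]
gripper_width: -0.3
```

Call:
apply_moves --targets "0 0 0 0 1;0 0 0 0 1;0 0 0 0 1"

```text
clock: 1.53
position: [453.1, 212.8, 286.7]
ee_rot: [0.529, 0.47, -0.529, 0.469]
contact_force: [-0.2, -0.3, -0.5]
gripper_width: 0.2
```

```bash
python3 - <<'E'
from h import *
s=status.read_state(); a=yaw_of(s["ee_rot"]); p=s["position"]; print(p,a,s["joints"])
print(rel([*p,a],[647,-140.3,322,-1.688]))
E
```

```text
[453.11052165 212.78206066 286.68612739] -1.6890893185586484 [ 7.63770762e-01  1.33352128e-01 -1.95074237e-01 -2.99801696e-04
 -1.24211898e+00  6.88829322e-01]
[-3.530e+01  2.342e+02  3.277e+02 -1.000e-01]
```

Call:
apply_moves --targets "-35 234 328 0 1;-35 234 328 0 1;-35 234 328 0 1;-35 234 328 0 1;-35 234 328 0 1;-35 234 328 0 1;-35 234 328 0 1;-35 234 328 0 1;-35 234 328 0 1;-35 234 328 0 1"

```text
clock: 2.37
position: [648.7, -141.1, 321.0]
ee_rot: [-0.528, -0.47, 0.528, -0.47]
contact_force: [0.6, 0.1, 0.8]
gripper_width: 0.1
```

Call:
apply_moves --targets "0 0 0 0 1;0 0 0 0 1"

```text
clock: 2.53
position: [647.9, -139.7, 320.1]
ee_rot: [-0.528, -0.47, 0.529, -0.469]
contact_force: [-0.8, 0.6, -0.4]
gripper_width: 0.3
```

```bash
python3 - <<'E'
from h import *
s=status.read_state(); a=yaw_of(s["ee_rot"]); p=s["position"]; print(p,a,s["joints"])
crop("side","s3",200,0,400,200,4); crop("top","t3",250,120,400,250,5)
E
```

```text
[ 647.90618657 -139.7492371   320.07463912] -1.688179124914677 [ 3.08603187e-02  4.12432548e-01  2.69004513e-01 -4.27072887e-04
 -1.42940881e+00  1.42261394e+00]
```

View pics/s3.png

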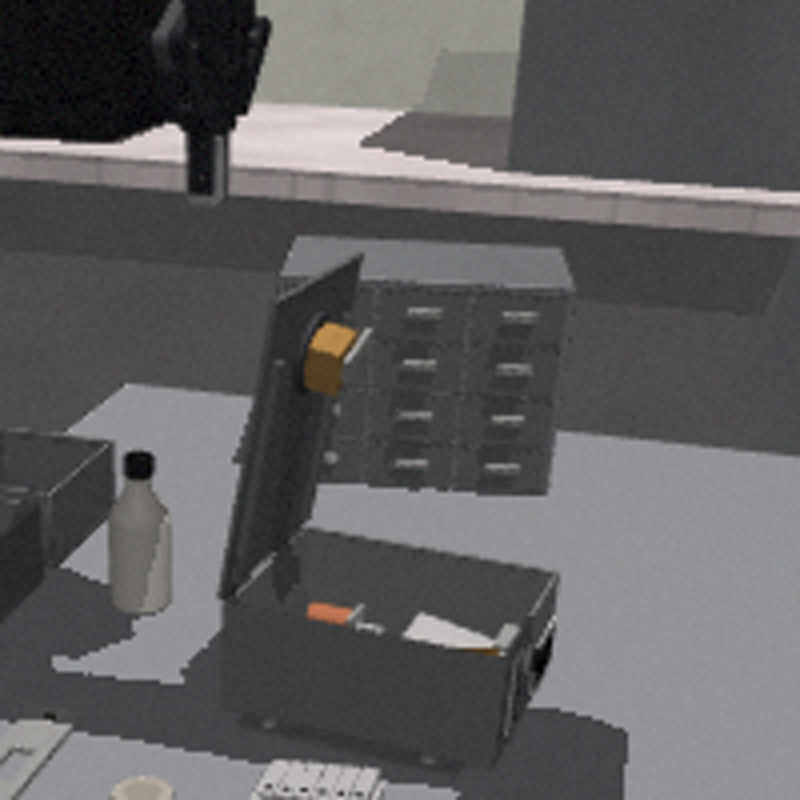

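Call:
apply_moves --targets "36 0 0 0 1;72 0 0 0 1;73 -20 0 0 1;76 -34 0 0 1;78 -44 0 0 1;80 -54 0 0 1;82 -62 0 0 1;85 -70 0 0 1;88 -78 0 0 1;91 -86 0 0 1"

```text
clock: 3.47
position: [561.7, -129.1, 231.1]
ee_rot: [0.529, 0.47, -0.527, 0.471]
contact_force: [3.0, 2.6, 0.3]
gripper_width: -0.1
```

```bash
python3 - <<'E'
from h import *
crop("side","s4",200,0,400,200,4); 
E
```

```text
(no output)
```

View pics/s4.png

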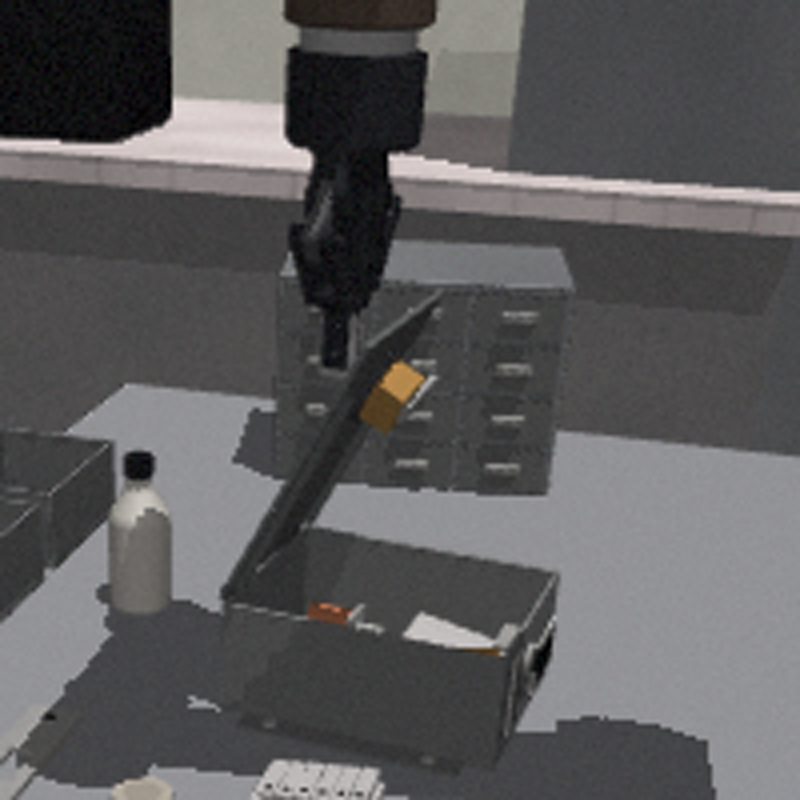

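Call:
apply_moves --targets "9 -14 0 0 1;18 -28 0 0 1;29 -41 0 0 1;41 -52 0 0 1;54 -62 0 0 1;67 -71 0 0 1;82 -79 0 0 1;97 -85 0 0 1;105 -87 0 0 1;113 -89 0 0 1"

```text
clock: 4.35
position: [471.8, -120.1, 116.9]
ee_rot: [-0.527, -0.47, 0.53, -0.469]
contact_force: [-0.9, 0.6, 1.1]
gripper_width: -0.1
```

Call:
apply_moves --targets "0 0 0 0 1"

```text
clock: 4.43
position: [471.4, -120.0, 116.1]
ee_rot: [-0.527, -0.471, 0.53, -0.469]
contact_force: [-0.7, 0.0, -0.0]
gripper_width: -0.0
```

```bash
python3 - <<'E'
from h import *
s=status.read_state(); print(s["position"],s["contact_force"])
crop("side","s5",200,0,400,200,4); 
E
```

```text
[ 471.414239   -119.95050141  116.10052072] [-0.65505812  0.01641607 -0.0393767 ]
```

View pics/s5.png

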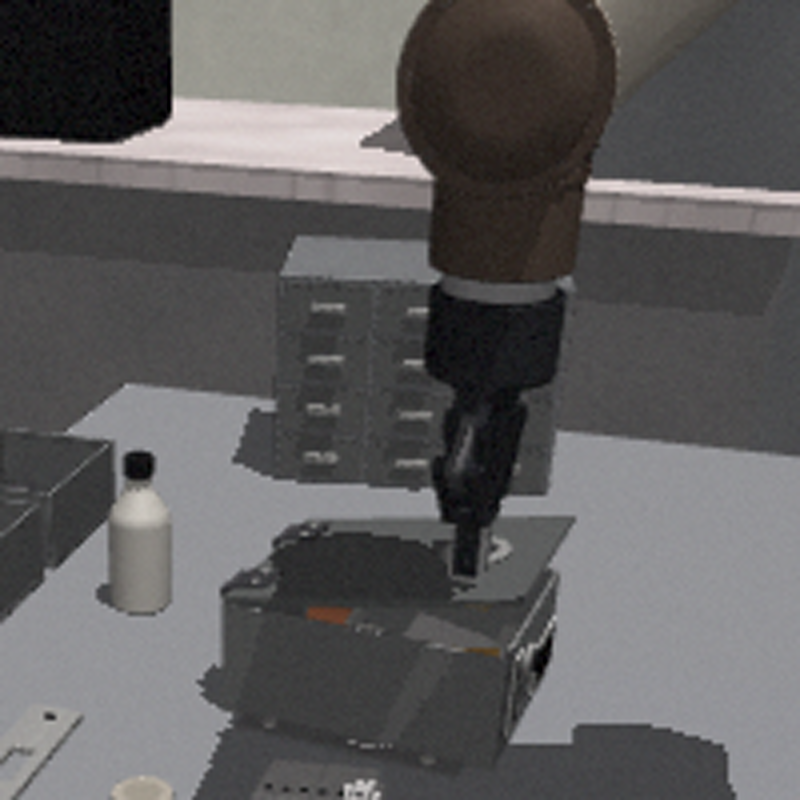

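Call:
apply_moves --targets "8 -1 0 0 1;15 -2 0 0 1;20 -2 0 0 1;24 -2 0 0 1;27 -3 0 0 1;29 -3 0 0 1;31 -3 0 0 1;32 -3 0 0 1;33 -3 0 0 1"

```text
clock: 5.23
position: [470.1, -119.4, 84.6]
ee_rot: [-0.528, -0.47, 0.529, -0.47]
contact_force: [-0.5, 0.4, 0.3]
gripper_width: -0.2
```

Call:
apply_moves --targets "0 0 0 0 1"

```text
clock: 5.32
position: [470.2, -119.4, 84.5]
ee_rot: [-0.528, -0.47, 0.529, -0.47]
contact_force: [-0.3, -0.3, 0.9]
gripper_width: 0.0
```

Call:
apply_moves --targets "0.7 0 0 0 1;1.4 0 0 0 1;1.4 0 0 0 1"

```text
clock: 5.57
position: [470.4, -119.4, 84.1]
ee_rot: [0.528, 0.47, -0.528, 0.47]
contact_force: [-2.2, 0.6, 6.2]
gripper_width: 0.1
```

Call:
apply_moves --targets "0.7 0 0 0 1;1 0 0 0 1;1 0 0 0 1"

```text
clock: 5.82
position: [470.4, -119.4, 84.0]
ee_rot: [0.528, 0.47, -0.528, 0.47]
contact_force: [-4.6, 1.3, 11.6]
gripper_width: -0.1
```

Call:
apply_moves --targets "-20 0 0 0 1;-50 -10 10 0 0.5;-80 -30 45 0 0.2;-100 -40 45 0 0;-100 -40 45 0 0;-100 -40 45 0 0"

```text
clock: 6.32
position: [425.7, -159.7, 183.8]
ee_rot: [0.53, 0.469, -0.528, 0.471]
contact_force: [-0.5, -0.1, 0.4]
gripper_width: 42.9
```

```bash
python3 - <<'E'
from h import *
s=status.read_state(); print(s["position"],yaw_of(s["ee_rot"]),s["joint_vel"].round(3))
d=get_image("wrist"); cv2.imwrite("pics/w1raw.png",d["img"][:,:,::-1]); np.savez("w1.npz",**d)
cv2.imwrite("pics/w1.png",cv2.resize(d["img"][:,:,::-1],None,fx=1.5,fy=1.5))
crop("side","s6",200,80,400,230,4); 
E
```

```text
[ 425.66274143 -159.72434188  183.79782649] -1.6892371587707478 [ 0.015  0.049 -0.028 -0.01   0.008  0.   ]
```

View pics/w1.png

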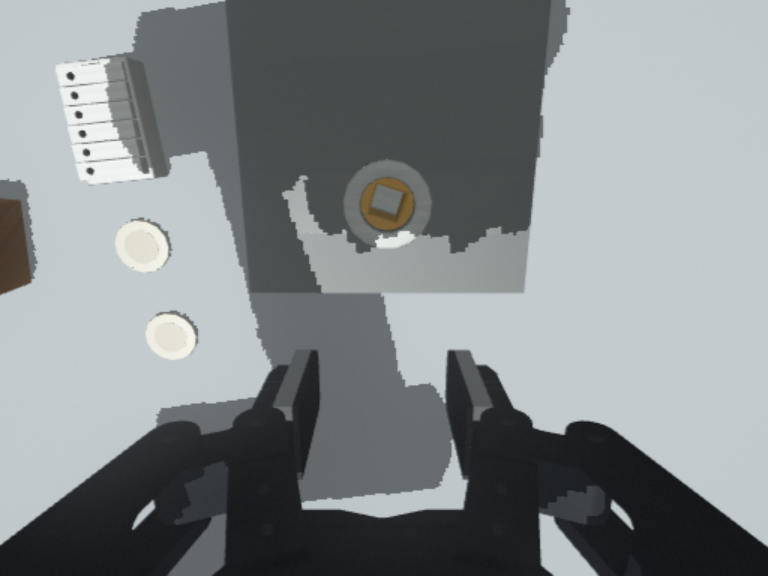

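View pics/s6.png

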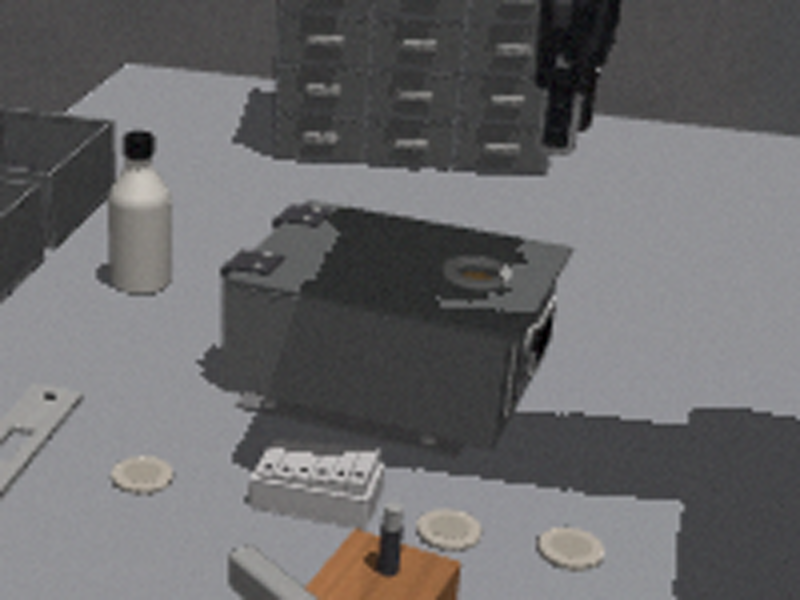

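The side view shows the lid flat on the box. The wrist view shows the lock ring at about (387,203), scale 1.5. I'll enlarge it.

```bash
python3 - <<'E'
from h import *
s=status.read_state(); print(s["position"],s["joint_vel"].round(3))
d=get_image("wrist"); np.savez("w2.npz",**d)
c=d["img"][95:175,215:300,::-1]; cv2.imwrite("pics/w2.png",cv2.resize(c,None,fx=7,fy=7,interpolation=cv2.INTER_CUBIC))
E
```

```text
[ 425.07969298 -159.19330008  181.68825259] [ 0.007  0.024 -0.005 -0.    -0.003  0.   ]
```

View pics/w2.png

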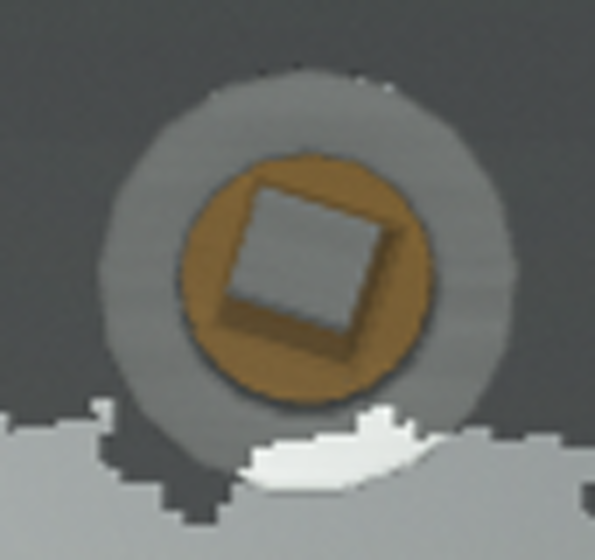

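```bash
python3 - <<'E'
from h import *
d=dict(np.load("w2.npz"))
g=lambda u,v,z:at_z(d,215+(u+.5)/7-.5,95+(v+.5)/7-.5,z)
print("ring",g(308.5,281,89),"hole",g(307.5,279,89), "ring width",np.linalg.norm(g(100,281,89)-g(517,281,89)))
q=[g(*p,80) for p in((258,183),(402,228),(350,362),(215,322))]
print("sq c",np.mean(q,axis=0))
for i in range(4):
    e=q[(i+1)%4]-q[i]; print(np.linalg.norm(e), (np.arctan2(e[1],e[0])+np.pi/4)%(np.pi/2)-np.pi/4)
E
```

```text
ring [ 470.00354063 -168.37992921   89.        ] hole [ 470.22716984 -168.29751679   89.        ] ring width 44.66082385445484
sq c [ 469.62364527 -168.19474913   80.        ]
16.615116218303573 -0.41391325090408215
15.868635081515059 -0.4774669464138497
15.790025751916628 -0.404822034116062
15.981184542267439 -0.425307436649723
```

```bash
python3 - <<'E'
from h import *
d=dict(np.load("w1.npz")); 
s=status.read_state(); a=yaw_of(s["ee_rot"]); p=s["position"]; print(p,a)
d=dict(np.load("w2.npz")); M=R.from_quat(s["ee_rot"]).as_matrix()
for x in(0,-4,-8):
  for z in(-21.5,21.5): print(x,z,(proj(d,p+M@[x,-11,z])*1.5).round(1),(proj(d,p+M@[x,11,z])*1.5).round(1))
print("cam in tool",M.T@(d["world_from_camera"][:3,3]-p))
print(rel([*p,a],[454,244,194,-2.19]))
E
```

```text
[ 425.04269771 -159.08939098  181.26540885] -1.6879984385734441
0 -21.5 [317.  400.7] [314.3 342.2]
0 21.5 [441.2 400.7] [443.7 342.3]
-4 -21.5 [315.4 407. ] [312.6 347.3]
-4 21.5 [442.6 407. ] [445.2 347.4]
-8 -21.5 [313.7 413.6] [310.8 352.6]
-8 21.5 [444.1 413.6] [446.9 352.7]
cam in tool [-142.35208494   74.72180653    0.94143065]
[ -12.7  -18.4 -403.7   28.8]
```

Call:
apply_moves --targets "-13 -18 -404 29 -1;-13 -18 -404 29 -1;-13 -18 -404 29 -1;-13 -18 -404 29 -1;-13 -18 -404 29 -1;-13 -18 -404 29 -1;-13 -18 -404 29 -1;-13 -18 -404 29 -1;-13 -18 -404 29 -1;-13 -18 -404 29 -1"

```text
clock: 7.3
position: [452.7, 228.2, 193.2]
ee_rot: [-0.628, -0.323, 0.63, -0.323]
contact_force: [1.8, -0.1, 0.7]
gripper_width: 85.5
```

Call:
apply_moves --targets "0 0 0 0 -1;0 0 0 0 -1;0 0 0 0 -1;0 0 0 0 -1"

```text
clock: 7.63
position: [453.0, 224.9, 193.6]
ee_rot: [-0.628, -0.322, 0.63, -0.323]
contact_force: [-0.0, -0.2, -0.6]
gripper_width: 85.3
```

```bash
python3 - <<'E'
from h import *
s=status.read_state(); a=yaw_of(s["ee_rot"]); p=s["position"]; print(p,a,s["joint_vel"].round(3))
d=get_image("wrist"); np.savez("w3.npz",**d)
cv2.imwrite("pics/w3.png",cv2.resize(d["img"][:,:,::-1],None,fx=1.5,fy=1.5,interpolation=cv2.INTER_CUBIC))
E
```

```text
[453.00459607 224.93670693 193.6336085 ] -2.194799585187063 [-0.013 -0.015  0.001  0.003  0.001 -0.001]
```

View pics/w3.png

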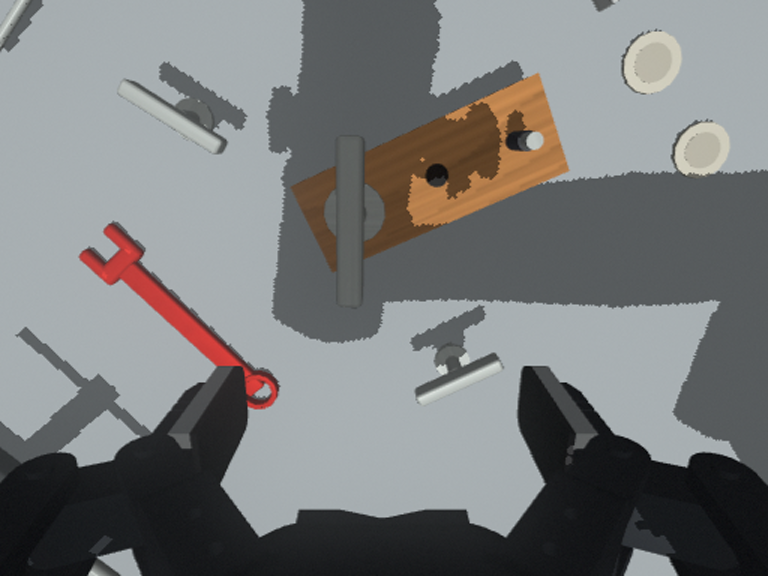

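The wrist view shows the big key's bar running near-vertically from (350,136) to (350,306), over the block. The jaws are already nearly square to it. The loose small keys at (172,115) and (459,378) stay clear.

```bash
python3 - <<'E'
from h import *
d=dict(np.load("w3.npz"))
c=d["img"][80:215,190:290,::-1]; cv2.imwrite("pics/w3c.png",cv2.resize(c,None,fx=4.4,fy=4.4,interpolation=cv2.INTER_CUBIC))
c=d["img"][230:290,130:380,::-1]; cv2.imwrite("pics/w3f.png",cv2.resize(c,None,fx=3.2,fy=3.2,interpolation=cv2.INTER_CUBIC))
E
```

```text
(no output)
```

View pics/w3c.png

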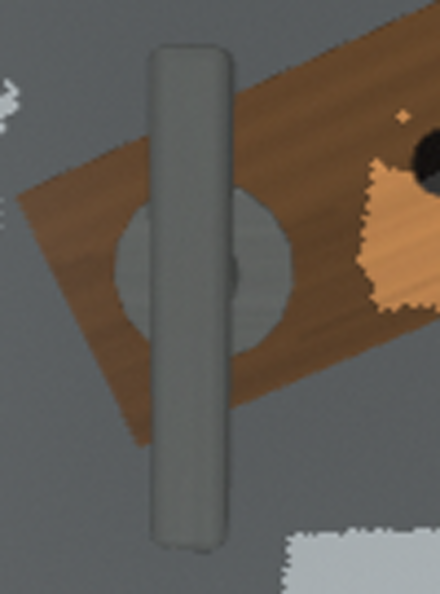

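View pics/w3f.png

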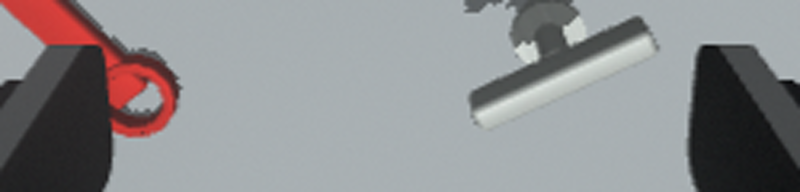

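```bash
python3 - <<'E'
from h import *
d=dict(np.load("w3.npz")); s=status.read_state(); a=yaw_of(s["ee_rot"]); p=s["position"]
g=lambda u,v,z:at_z(d,190+(u+.5)/4.4-.5,80+(v+.5)/4.4-.5,z)
t=g(191,44,98.5);b=g(189,548,98.5)
M=R.from_quat(s["ee_rot"]).as_matrix()
print("bar c",(t+b)/2,np.linalg.norm(t-b),np.arctan2(*(t-b)[[1,0]]),"w",np.linalg.norm(g(150,296,99)-g(230.5,296,99)))
k=g(204,271,51);print("collar",k, np.linalg.norm(g(115,271,51)-g(293,271,51)))
print("tool frame bar",M.T@((t+b)/2-p),"collar",M.T@(k-p))
print("w1.1 corr bar", (t+b)/2-1.1*M[:,2])
E
```

```text
bar c [489.94700293 217.74126648  98.5       ] 88.39413704574453 -0.647769785925689 w 13.985923427898117
collar [489.91993865 217.94417192  51.        ] 37.00541205919103
tool frame bar [ 95.50565195  33.90634423 -15.9925596 ] collar [143.0053988   33.78270392 -16.2176481 ]
w1.1 corr bar [490.59027642 218.63356469  98.49823253]
```

Call:
apply_moves --targets "30 33.8 -17.2 1.4 -1;60 33.8 -17.2 1.4 -1;90 33.8 -17.2 1.4 -1;108 33.8 -17.2 1.4 -1;113 33.8 -17.2 1.4 -1;113 33.8 -17.2 1.4 -1;113 33.8 -17.2 1.4 -1;113 33.8 -17.2 1.4 -1"

```text
clock: 8.35
position: [492.1, 220.5, 83.5]
ee_rot: [0.634, 0.315, -0.632, 0.315]
contact_force: [-0.2, 0.1, 1.1]
gripper_width: 85.6
```

```bash
python3 - <<'E'
from h import *
s=status.read_state(); a=yaw_of(s["ee_rot"]); p=s["position"]; print(p,a,s["joint_vel"].round(3))
d=get_image("wrist"); np.savez("w4.npz",**d)
cv2.imwrite("pics/w4.png",cv2.resize(d["img"][:,:,::-1],None,fx=1.5,fy=1.5,interpolation=cv2.INTER_CUBIC))
crop("side","s7",170,150,350,300,4)
E
```

```text
[492.05201273 220.45356212  83.50428062] -2.2187324274659925 [ 0.007 -0.008 -0.    -0.003  0.002  0.   ]
```

View pics/w4.png

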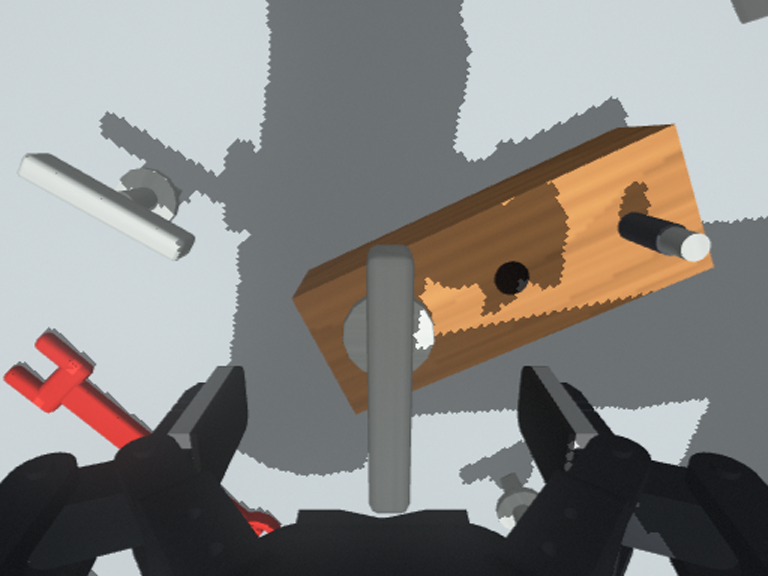

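View pics/s7.png

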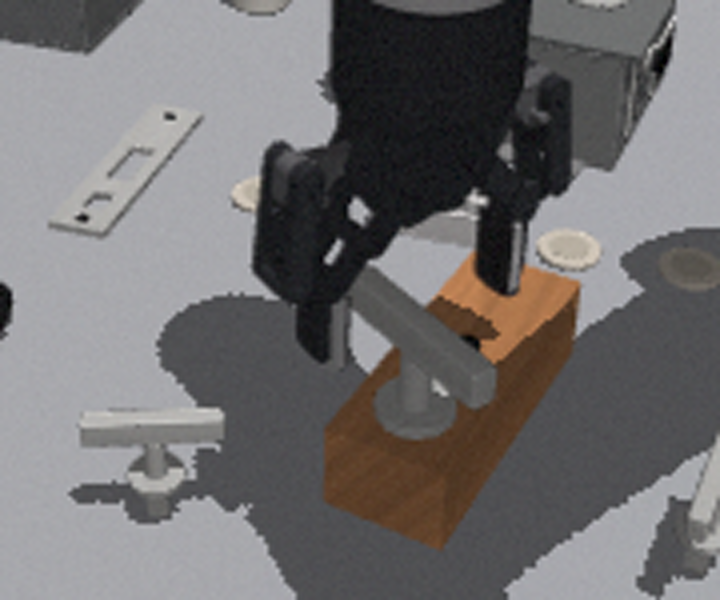

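Call:
apply_moves --targets "2.5 0 2.3 0 -1;2.5 0 2.3 0 -1;2.5 0 2.3 0 0.3;2.5 0 2.3 0 0.9;2.5 0 2.3 0 0.9;2.5 0 2.3 0 0.9;2.5 0 2.3 0 0.9;2.5 0 2.3 0 0.9;2.5 0 2.3 0 0.9"

```text
clock: 9.2
position: [490.1, 218.6, 79.4]
ee_rot: [0.634, 0.315, -0.633, 0.315]
contact_force: [1.2, -0.3, 0.1]
gripper_width: 12.6
```

Call:
apply_moves --targets "0 0 0 0 1;0 0 0 0 1;0 0 0 0 1;0 0 0 0 1"

```text
clock: 9.53
position: [490.1, 218.6, 79.4]
ee_rot: [0.634, 0.315, -0.633, 0.315]
contact_force: [1.1, 2.2, -0.7]
gripper_width: 12.6
```

```bash
python3 - <<'E'
from h import *
s=status.read_state(); a=yaw_of(s["ee_rot"]); p=s["position"]; print(p,a,s["joint_vel"].round(3),s["contact_force"],s["wrist_torque"])
d=get_image("wrist"); np.savez("w5.npz",**d)
cv2.imwrite("pics/w5.png",cv2.resize(d["img"][:,:,::-1],None,fx=1.5,fy=1.5,interpolation=cv2.INTER_CUBIC))
crop("side","s8",170,150,350,300,4)
E
```

```text
[490.05182747 218.5503923   79.3934482 ] -2.2185350600429636 [ 0.    -0.001 -0.001 -0.001  0.    -0.   ] [ 1.12595358  2.16776448 -0.72097207] [ 0.32236472 -0.39845824 -0.01655193]
```

View pics/w5.png

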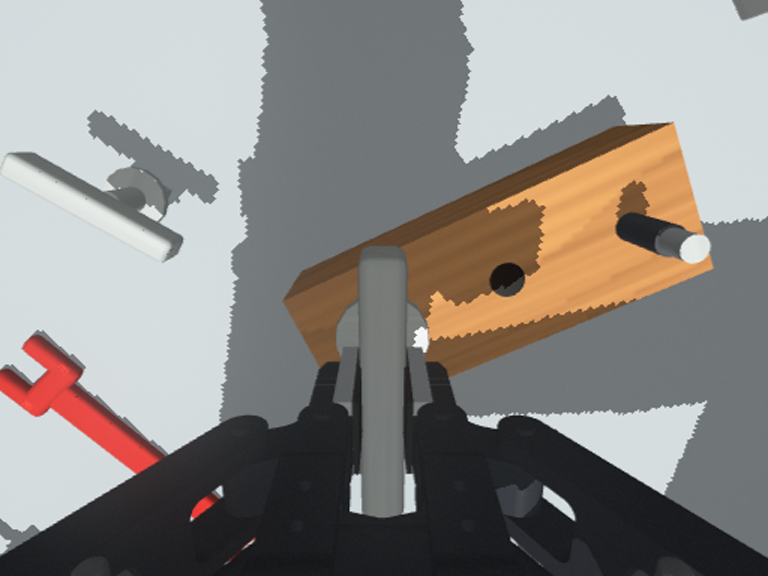

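View pics/s8.png

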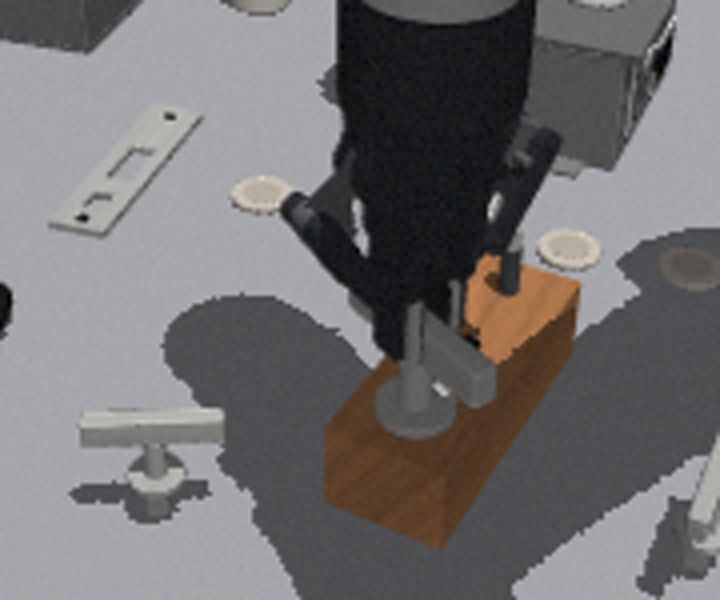

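Call:
apply_moves --targets "-6 0 0 0 1;-15 0 0 0 1;-27 0 0 0 1;-40 0 0 0 1;-60 0 0 0 1;-85 0 0 0 1;-105 0 0 0 1;-105 0 0 0 1;-105 0 0 0 1"

```text
clock: 10.38
position: [489.0, 217.9, 184.9]
ee_rot: [0.633, 0.315, -0.633, 0.314]
contact_force: [-1.2, -0.2, -4.5]
gripper_width: 12.6
```

```bash
python3 - <<'E'
from h import *
s=status.read_state(); a=yaw_of(s["ee_rot"]); p=s["position"]; print(p,a,s["contact_force"],s["wrist_torque"],s["gripper_width"])
d=get_image("wrist"); np.savez("w6.npz",**d)
cv2.imwrite("pics/w6.png",cv2.resize(d["img"][:,:,::-1],None,fx=1.5,fy=1.5,interpolation=cv2.INTER_CUBIC))
d=crop("side","s9",150,70,350,220,4); np.savez("s9.npz",**d)
print(rel([*p,a],[470,-167,184,-.42-np.pi/2]))
E
```

```text
[489.04681026 217.92503822 184.86447663] -2.2194076865828807 [-1.2360367  -0.16075775 -4.54726406] [-0.03312894  0.0311253   0.05916605] 12.578239673860653
[  0.9 217.3 318.3 -13.1]
```

View pics/w6.png

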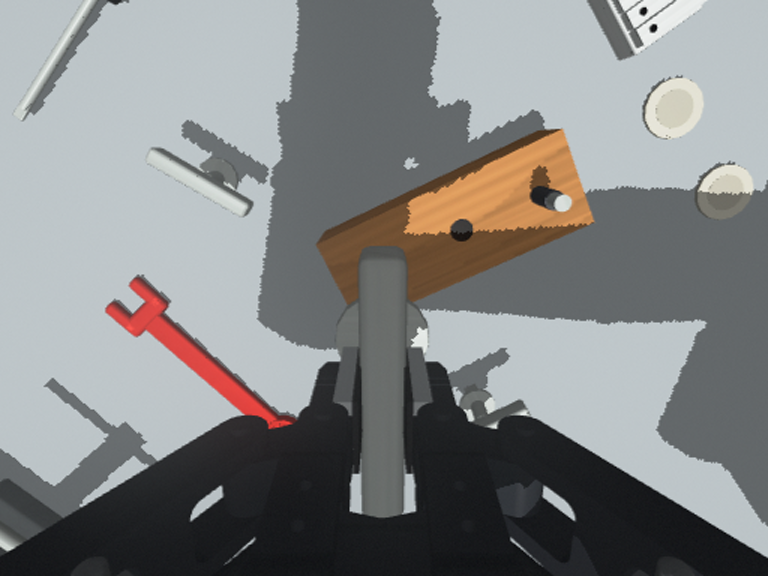

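View pics/s9.png

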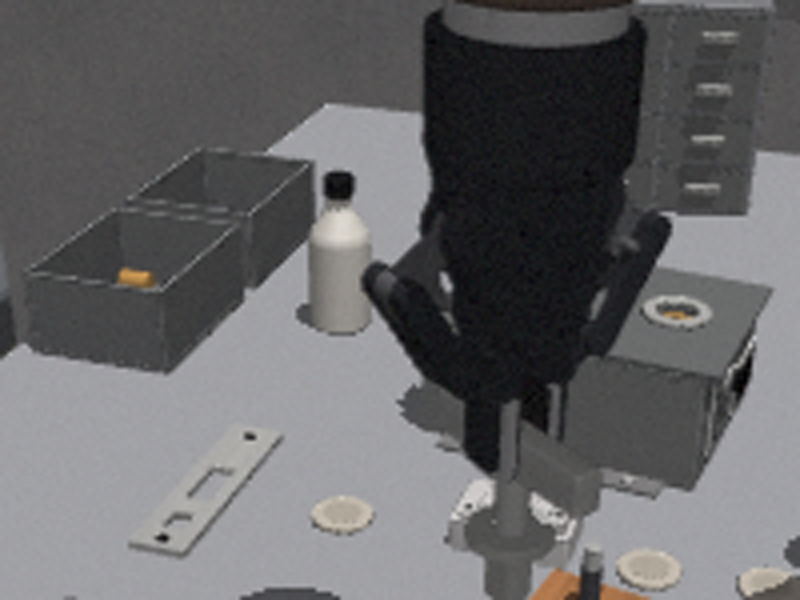

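```bash
python3 - <<'E'
from h import *
d=dict(np.load("w6.npz")); s=status.read_state(); p=s["position"];M=R.from_quat(s["ee_rot"]).as_matrix()
for e in(-2,0,2):
  P=lambda x,y,z:(proj(d,p+M@[x,y+e,z])*1.5).round(1)
  print(e,"far top",P(-19.6,45,0),"far bottom",P(.4,45,0),"near top",P(-19.6,-45,0),"collar top far edge",P(28.4,19,0),"collar L,R",P(28.4,0,-19),P(28.4,0,19), "bar L R far", P(-19.6,40,-7),P(-19.6,40,7))
c=d["img"][155:240,200:310,::-1]; cv2.imwrite("pics/w6c.png",cv2.resize(c,None,fx=7,fy=7,interpolation=cv2.INTER_CUBIC))
c=d["img"][300:360,200:310,::-1]; cv2.imwrite("pics/w6d.png",cv2.resize(c,None,fx=7,fy=7,interpolation=cv2.INTER_CUBIC))
E
```

```text
-2 far top [382.9 264.7] far bottom [383.1 248.7] near top [382.5 526.8] collar top far edge [383.1 298.1] collar L,R [335.8 342.7] [430.2 342.9] bar L R far [357.8 281.9] [408.  282.1]
0 far top [382.9 257.6] far bottom [383.1 242.6] near top [382.5 522. ] collar top far edge [383.1 293.2] collar L,R [335.7 338.1] [430.3 338.3] bar L R far [357.7 275.1] [408.1 275.2]
2 far top [382.9 250.5] far bottom [383.1 236.3] near top [382.5 517.1] collar top far edge [383.1 288.4] collar L,R [335.6 333.5] [430.5 333.7] bar L R far [357.6 268.1] [408.2 268.2]
```

View pics/w6c.png

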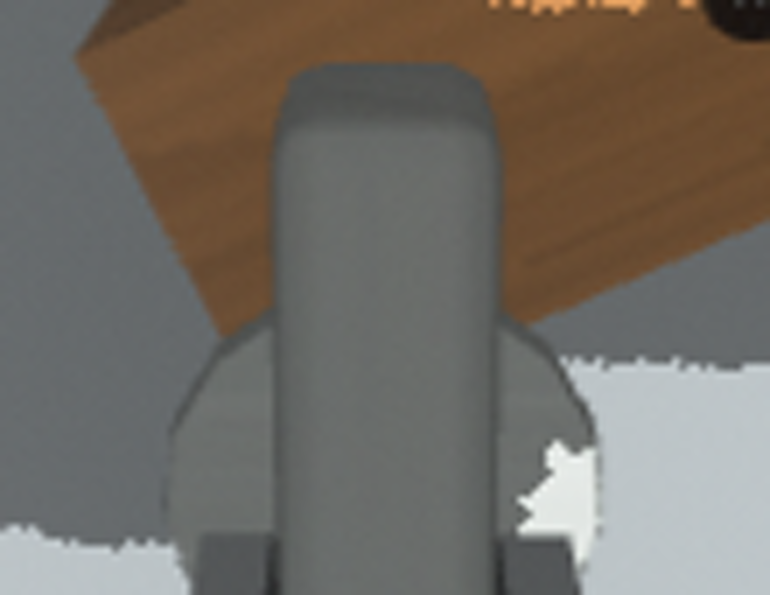

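View pics/w6d.png

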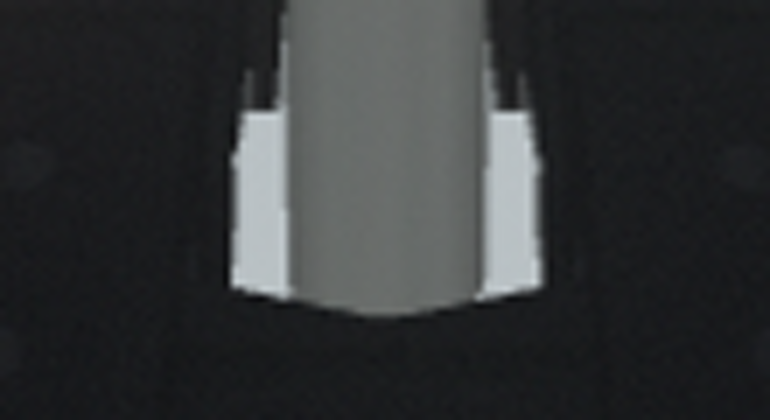

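```bash
python3 - <<'E'
from h import *
s=status.read_state(); d=get_image("wrist"); s2=status.read_state()
for q in(s,s2):
  p=q["position"];M=R.from_quat(q["ee_rot"]).as_matrix()
  print(p,(M.T@(d["world_from_camera"][:3,3]-p)).round(2),(M.T@d["world_from_camera"][:3,:3]).round(4).tolist(),q["joint_vel"].round(3))
p=s["position"];M=R.from_quat(s["ee_rot"]).as_matrix()
C0=M.T@d["world_from_camera"][:3,:3]; t0=M.T@(d["world_from_camera"][:3,3]-p)
np.savez("handeye.npz",C=C0,t=t0)
for n in("w2","w3","w4","w5","w6"):
  e=np.load(n+".npz")["world_from_camera"]; Mt=e[:3,:3]@C0.T; print(n,(e[:3,3]-Mt@t0).round(2),np.arctan2(Mt[1,2],Mt[0,2]))
E
```

```text
[488.12457428 217.25106179 182.70943328] [-141.8    75.26    0.7 ] [[-0.0005, -0.2934, 0.956], [0.0009, -0.956, -0.2934], [1.0, 0.0007, 0.0008]] [-0.001  0.013 -0.007  0.003  0.004  0.   ]
[488.24418087 217.23319193 182.41894621] [-142.08   75.18    0.85] [[0.0, -0.2935, 0.9559], [0.0008, -0.9559, -0.2935], [1.0, 0.0007, 0.0002]] [ 0.     0.008  0.003  0.007  0.002 -0.   ]
w2 [ 424.62 -159.22  181.74] -1.688328024594993
w3 [452.99 224.94 193.7 ] -2.1948278962548056
w4 [492.03 220.47  83.52] -2.2187263299204436
w5 [490.02 218.55  79.43] -2.2185230163266807
w6 [489.05 217.96 184.9 ] -2.219305197232771
```

```bash
cat >> h.py <<'E'
HE=np.load("handeye.npz") if __import__("os").path.exists("handeye.npz") else None
def ptool(x,y,z):
    K=np.array([[310.397,0,254.697],[0,310.397,189.457],[0,0,1]]); q=K@(HE["C"].T@(np.array([x,y,z])-HE["t"])); return q[:2]/q[2]
def ttool(u,v,x):
    K=np.array([[310.397,0,254.697],[0,310.397,189.457],[0,0,1]]); r=HE["C"]@np.linalg.inv(K)@[u,v,1]; return HE["t"]+r*(x-HE["t"][0])/r[0]
E
python3 - <<'E'
from h import *
for e in(-2,0,2):
  P=lambda x,y,z:(ptool(x,y+e,z)*1.5).round(1)
  print(e,"far top",P(-19.6,45,0),"far bottom",P(.4,45,0),"collar L,R",P(28.4,0,-19),P(28.4,0,19), "bar L R far", P(-19.6,40,-7),P(-19.6,40,7))
g=lambda u,v:(215+(u+.5)/7-.5,95+(v+.5)/7-.5)
e=np.load("w2.npz")["world_from_camera"]; 
print("socket in tool at w2", ttool(*g(308,280),181.74-89))
g=lambda u,v:(190+(u+.5)/4.4-.5,80+(v+.5)/4.4-.5)
print("key in tool at w3", ttool(*g(190,296),193.7-98.5),ttool(*g(204,271),193.7-51))
E
```

```text
-2 far top [379.1 265.7] far bottom [379.5 249.4] collar L,R [332.1 344.3] [427.6 344.3] bar L R far [353.6 283.3] [404.6 283.4]
0 far top [379.1 258.6] far bottom [379.5 243.1] collar L,R [332.  339.6] [427.7 339.7] bar L R far [353.5 276.3] [404.7 276.4]
2 far top [379.1 251.3] far bottom [379.4 236.7] collar L,R [331.8 335. ] [427.9 335. ] bar L R far [353.4 269.3] [404.9 269.3]
socket in tool at w2 [92.74       46.32954441  3.75816288]
key in tool at w3 [ 95.2         36.64416852 -15.92169882] [142.7         34.12542678 -16.23927568]
```

```bash
python3 - <<'E'
from h import *
s=status.read_state(); a=yaw_of(s["ee_rot"]); p=s["position"]; print(p,a)
print(rel([*p,a],[470.6,-167.6,175,-1.991]))
E
```

```text
[488.24418087 217.23319193 182.41894621] -2.219251879893824
[  7.4 218.4 317.4 -13.1]
```

Call:
apply_moves --targets "0 25 36 -2 1;0 50 72 -4 1;0 75 108 -6 1;0 100 145 -8 1;0 125 181 -10 1;0 150 217 -12 1;0 175 253 -13 1;4 196 285 -13 1;7 211 307 -13 1;7.4 218.4 317.4 -13.1 1"

```text
clock: 11.37
position: [469.8, -170.5, 174.5]
ee_rot: [-0.592, -0.385, 0.596, -0.383]
contact_force: [0.4, 1.3, -3.9]
gripper_width: 12.7
```

Call:
apply_moves --targets "0 0 0 0 1;0 0 0 0 1;0 0 0 0 1;0 0 0 0 1;0 0 0 0 1;0 0 0 0 1"

```text
clock: 11.87
position: [472.4, -165.8, 176.8]
ee_rot: [0.593, 0.386, -0.593, 0.386]
contact_force: [-0.9, -0.6, -4.1]
gripper_width: 12.4
```

```bash
python3 - <<'E'
from h import *
s=status.read_state(); a=yaw_of(s["ee_rot"]); p=s["position"]; print(p,a,s["joint_vel"].round(3))
print(rel([*p,a],[470.6,-167.6,160,-1.991]))
E
```

```text
[ 472.36091575 -165.77484867  176.84127922] -1.9883428774187715 [-0.004 -0.001  0.002  0.    -0.001  0.001]
[16.8 -0.9  2.4  0.2]
```

Call:
apply_moves --targets "8 -0.9 2.4 0.2 1;16.8 -0.9 2.4 0.2 1;16.8 -0.9 2.4 0.2 1;16.8 -0.9 2.4 0.2 1;16.8 -0.9 2.4 0.2 1;16.8 -0.9 2.4 0.2 1"

```text
clock: 12.37
position: [470.6, -168.6, 160.2]
ee_rot: [0.594, 0.384, -0.594, 0.384]
contact_force: [0.4, -0.3, -2.8]
gripper_width: 12.2
```

```bash
python3 - <<'E'
from h import *
s=status.read_state(); a=yaw_of(s["ee_rot"]); p=s["position"]; print(p,a,s["joint_vel"].round(3))
d=get_image("wrist"); np.savez("w7.npz",**d)
c=d["img"][130:260,180:330,::-1]; cv2.imwrite("pics/w7.png",cv2.resize(c,None,fx=4.5,fy=4.5,interpolation=cv2.INTER_CUBIC))
d=crop("side","s10",280,90,380,180,7); 
s=status.read_state(); a=yaw_of(s["ee_rot"]); p=s["position"]; print(p,a,s["joint_vel"].round(3))
print(rel([*p,a],[470.6,-167.6,123.4,-1.991]))
E
```

```text
[ 470.6447068  -168.62459918  160.16124276] -1.993517613469181 [ 0.    -0.004 -0.    -0.002 -0.002  0.001]
[ 470.60165891 -168.61385554  160.24852622] -1.9935967502633836 [-0.002 -0.001 -0.001 -0.    -0.001  0.   ]
[36.8 -0.4 -0.9 -0.1]
```

View pics/w7.png

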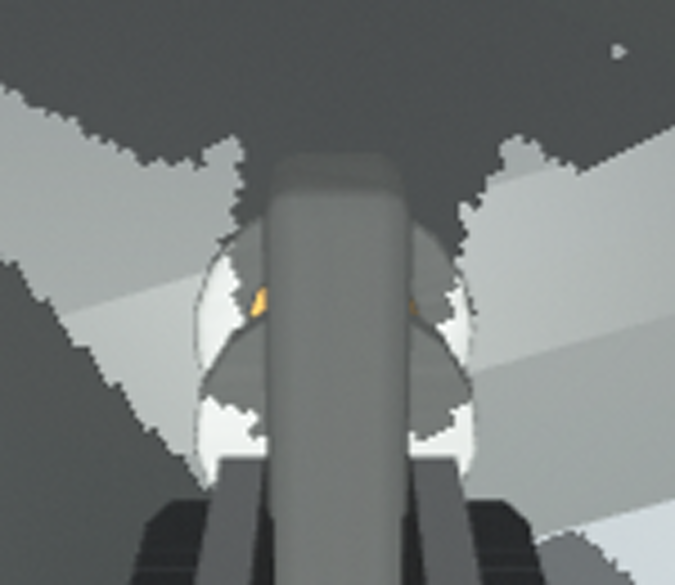

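View pics/s10.png

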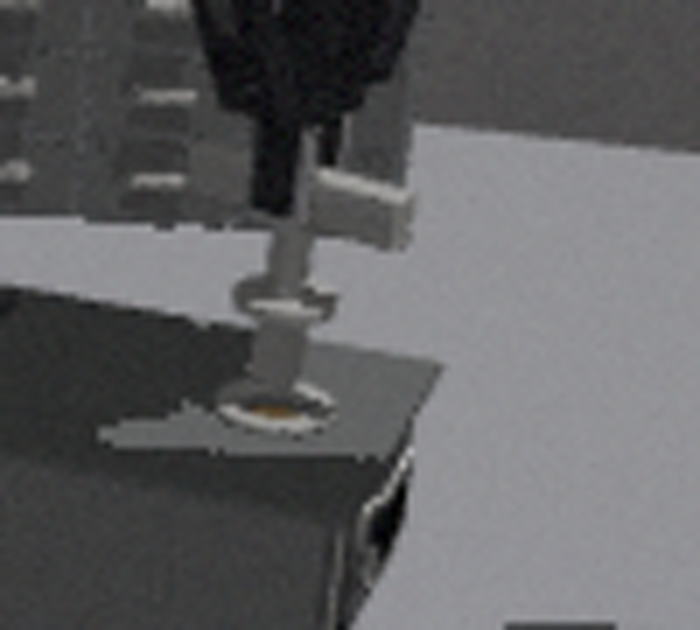

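Call:
apply_moves --targets "4 -0.3 0 0 1;8 -0.3 0 0 1;11 -0.3 0 0 1;14 -0.3 0 0 1;16 -0.3 0 0 1;18 -0.3 0 0 1;20 -0.3 0 0 1"

```text
clock: 13.05
position: [470.1, -168.4, 139.8]
ee_rot: [-0.594, -0.384, 0.594, -0.384]
contact_force: [-0.7, 0.4, -3.9]
gripper_width: 12.7
```

Call:
apply_moves --targets "2 0 0 0 1;4 0 0 0 1;6 0 0 0 1;8 0 0 0 1;10 0 0 0 1;12 0 0 0 1;13 0 0 0 1;14 0 0 0 1"

```text
clock: 13.72
position: [470.1, -168.4, 125.9]
ee_rot: [-0.594, -0.384, 0.594, -0.384]
contact_force: [0.4, 0.6, -2.1]
gripper_width: 12.8
```

Call:
apply_moves --targets "1 0 0 0 1;2 0 0 0 1;2.5 0 0 0 1;2.5 0 0 0 1"

```text
clock: 14.05
position: [470.1, -168.5, 123.5]
ee_rot: [-0.594, -0.384, 0.594, -0.384]
contact_force: [0.1, 0.3, -2.8]
gripper_width: 12.5
```

Call:
apply_moves --targets "0.7 0 0 0 1;1.2 0 0 0 1;1.2 0 0 0 1"

```text
clock: 14.3
position: [470.3, -168.4, 123.3]
ee_rot: [0.594, 0.384, -0.594, 0.384]
contact_force: [-2.4, 1.5, 4.3]
gripper_width: 12.5
```

Call:
apply_moves --targets "0.5 0 0 0 1;0.8 0 0 0 1;0.8 0 0 0 1"

```text
clock: 14.55
position: [470.3, -168.5, 123.2]
ee_rot: [0.594, 0.384, -0.594, 0.385]
contact_force: [-3.8, 2.2, 9.6]
gripper_width: 12.6
```

Call:
apply_moves --targets "-0.7 0 0 5 1;-0.7 0 0 10 1;-0.7 0 0 15 1;-0.7 0 0 20 1;-0.7 0 0 25 1;-0.7 0 0 30 1;-0.7 0 0 35 1;-0.7 0 0 40 1;-0.7 0 0 40 1"

```text
clock: 15.3
position: [469.7, -168.2, 123.3]
ee_rot: [-0.689, -0.157, 0.69, -0.157]
contact_force: [-2.8, 3.6, 6.9]
gripper_width: 12.5
```

```bash
python3 - <<'E'
from h import *
s=status.read_state(); print(s["position"],yaw_of(s["ee_rot"]),s["contact_force"],s["wrist_torque"])
E
```

```text
[ 469.70693632 -168.19462384  123.28957263] -2.693784156207396 [-2.84476653  3.58917387  6.91893515] [1.0154838  1.26897546 0.02344908]
```

Call:
apply_moves --targets "0 0 0 5 1;0 0 0 10 1;0 0 0 15 1;0 0 0 20 1;0 0 0 25 1;0 0 0 30 1;0 0 0 34 1;0 0 0 34 1"

```text
clock: 15.97
position: [469.4, -168.1, 123.3]
ee_rot: [-0.705, 0.051, 0.706, 0.051]
contact_force: [-3.9, 2.8, 8.0]
gripper_width: 12.6
```

```bash
python3 - <<'E'
from h import *
s=status.read_state(); print(s["position"],yaw_of(s["ee_rot"]),s["contact_force"],s["wrist_torque"],s["joints"])
E
```

```text
[ 469.391363   -168.13715925  123.2932598 ] 2.996475370766496 [-3.9389985   2.76011104  7.97804708] [1.16948764 1.49991142 0.09064102] [-1.77651963e-02  2.84931387e-01 -4.46438393e-01 -1.25148630e-04
 -8.40770632e-01 -1.27268511e-01]
```

Call:
apply_moves --targets "0 0 0 3 1;0 0 0 5 1;0 0 0 7 1;0 0 0 7 1"

```text
clock: 16.3
position: [469.4, -168.1, 123.3]
ee_rot: [-0.7, 0.094, 0.701, 0.094]
contact_force: [-4.7, 3.0, 8.6]
gripper_width: 12.5
```

```bash
python3 - <<'E'
from h import *
s=status.read_state(); print(s["position"],yaw_of(s["ee_rot"]),s["contact_force"],s["wrist_torque"])
E
```

```text
[ 469.36179834 -168.09981099  123.26927972] 2.8756061287938164 [-4.6687208   2.96215147  8.55446978] [1.25025007 1.46519633 0.08783483]
```

Call:
apply_moves --targets "0 0 0 1.5 1;0 0 0 3 1;0 0 0 3 1"

```text
clock: 16.55
position: [469.3, -168.1, 123.3]
ee_rot: [-0.698, 0.112, 0.699, 0.112]
contact_force: [-4.0, 3.8, 9.5]
gripper_width: 12.7
```

```bash
python3 - <<'E'
from h import *
s=status.read_state(); print(s["position"],yaw_of(s["ee_rot"]),s["contact_force"],s["wrist_torque"])
E
```

```text
[ 469.31473602 -168.07884122  123.25057993] 2.8236799497717846 [-4.01529535  3.8238739   9.47737166] [1.34578851 1.47003749 0.15506442]
```

Call:
apply_moves --targets "0 0 0 2 1;0 0 0 3 1;0 0 0 3 1"

```text
clock: 16.8
position: [469.3, -168.0, 123.3]
ee_rot: [-0.695, 0.13, 0.696, 0.13]
contact_force: [-4.1, 4.1, 7.0]
gripper_width: 12.6
```

```bash
python3 - <<'E'
from h import *
s=status.read_state(); print(s["position"],yaw_of(s["ee_rot"]),s["contact_force"],s["wrist_torque"])
d=get_image("wrist"); np.savez("w8.npz",**d)
c=d["img"][130:260,180:330,::-1]; cv2.imwrite("pics/w8.png",cv2.resize(c,None,fx=4.5,fy=4.5,interpolation=cv2.INTER_CUBIC))
E
```

```text
[ 469.32422017 -168.01864319  123.25033118] 2.7729330777739376 [-4.06630295  4.14318912  7.00098177] [1.37953031 1.48675679 0.4644067 ]
```

View pics/w8.png

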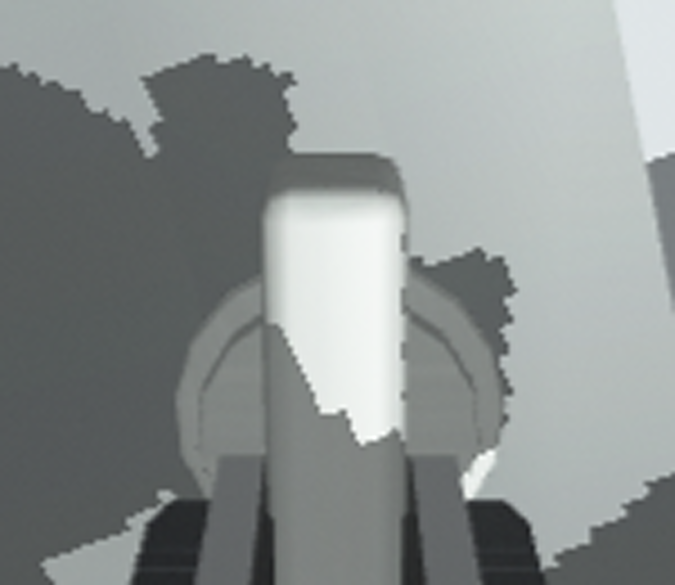

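Call:
apply_moves --targets "0 0 0 2 1;0 0 0 2 1;0 0 0 2 1"

```text
clock: 17.1
position: [469.3, -168.0, 123.3]
ee_rot: [-0.692, 0.141, 0.693, 0.141]
contact_force: [-6.1, 4.5, 7.8]
gripper_width: 12.3
```

```bash
python3 - <<'E'
from h import *
s=status.read_state(); print(s["position"],yaw_of(s["ee_rot"]),s["contact_force"],s["wrist_torque"],s["gripper_width"])
E
```

```text
[ 469.31974122 -167.99593856  123.26440038] 2.7394772111584413 [-6.1496208   4.51808758  7.78200686] [1.48214275 1.58421344 0.66657349] 12.285642191825525
```

Call:
apply_moves --targets "0 0 0 -3 1;0 0 0 -6 1;-1 0 0 -8 1;-1 0 0 -8 1"

```text
clock: 17.43
position: [469.4, -168.2, 123.3]
ee_rot: [-0.7, 0.093, 0.701, 0.094]
contact_force: [-2.5, 1.3, 2.5]
gripper_width: 12.4
```

```bash
python3 - <<'E'
from h import *
s=status.read_state(); print(s["position"],yaw_of(s["ee_rot"]),s["contact_force"],s["wrist_torque"],s["gripper_width"])
E
```

```text
[ 469.35396559 -168.18671891  123.28313727] 2.8764441313435674 [-2.54648776  1.27832353  2.46516017] [0.78976733 0.92339436 0.06756359] 12.367424569686944
```

Unloaded. Now I'll draw the key straight up.

Call:
apply_moves --targets "-3 0 0 0 1;-7 0 0 0 1;-12 0 0 0 1;-18 0 0 0 1;-26 0 0 0 1;-35 0 0 0 1;-45 0 0 0 1;-58 0 0 0 1;-62 0 0 0 1;-62 0 0 0 1"

```text
clock: 18.27
position: [471.4, -168.6, 187.3]
ee_rot: [0.703, -0.094, -0.699, -0.094]
contact_force: [0.8, -0.3, -3.4]
gripper_width: 12.8
```

```bash
python3 - <<'E'
from h import *
s=status.read_state(); print(s["position"],yaw_of(s["ee_rot"]),s["contact_force"],s["wrist_torque"],s["gripper_width"])
crop("side","s11",230,60,390,200,5)
E
```

```text
[ 471.43618962 -168.64164678  187.31476786] 2.8760478511001586 [ 0.84062471 -0.260052   -3.38239139] [-0.02187777 -0.00760741  0.0114529 ] 12.750543484614965
```

View pics/s11.png

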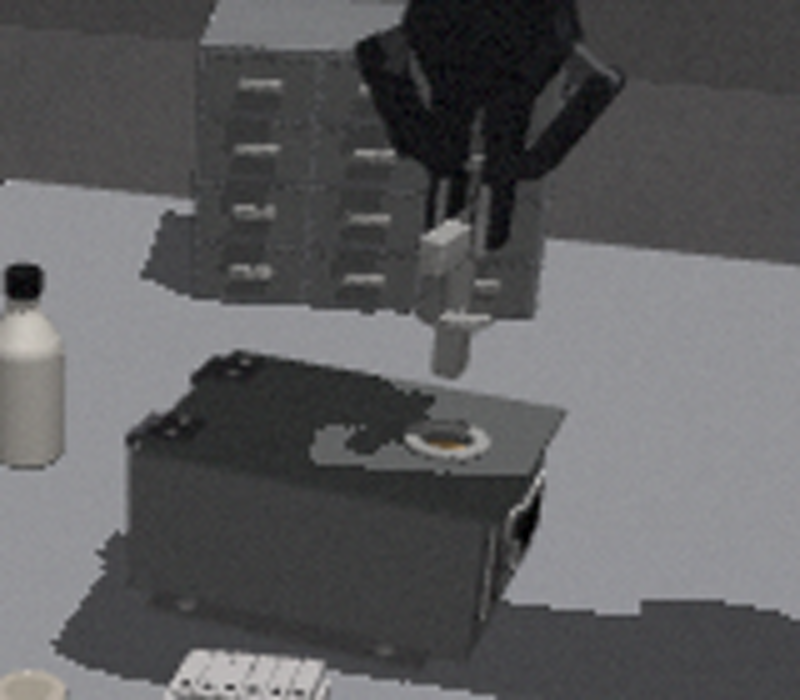

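Call:
apply_moves --targets "0 -30 0 0 1;0 -55 0 0 1;0 -55 0 0 1;0 -55 0 0 1"

```text
clock: 18.65
position: [484.4, -114.5, 184.6]
ee_rot: [-0.7, 0.093, 0.701, 0.093]
contact_force: [0.1, 0.6, -3.2]
gripper_width: 12.6
```

```bash
python3 - <<'E'
from h import *
s=status.read_state(); print(s["position"],yaw_of(s["ee_rot"]))
d=get_image("wrist"); np.savez("w9.npz",**d)
cv2.imwrite("pics/w9.png",cv2.resize(d["img"][60:260,130:380,::-1],None,fx=3,fy=3,interpolation=cv2.INTER_CUBIC))
E
```

```text
[ 484.39148561 -114.47601924  184.55110999] 2.8777899768309876
```

View pics/w9.png

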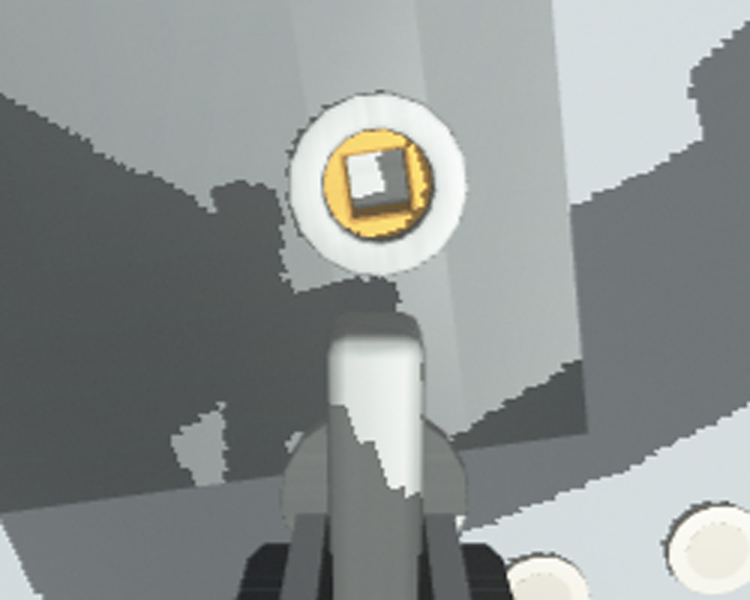

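The core's square is now parallel to the lid edges (it was about 17° off at the start), so the lock is at its quarter-turn stop. Next, back to the block.

```bash
python3 - <<'E'
from h import *
s=status.read_state(); a=yaw_of(s["ee_rot"]); p=s["position"]; print(p,a)
print(rel([*p,a],[490,218.5,170,-2.2185]))
E
```

```text
[ 484.14793938 -115.0936695   184.56915671] 2.8767394516990272
[  14.6 -323.5   81.7  -68.1]
```

Call:
apply_moves --targets "0 -32 8 -7 1;0 -65 16 -14 1;0 -97 25 -21 1;0 -130 33 -28 1;0 -162 41 -35 1;0 -194 49 -42 1;0 -227 57 -49 1;0 -259 65 -56 1;5 -291 73 -62 1;10 -310 78 -66 1"

```text
clock: 19.53
position: [491.2, 206.5, 175.1]
ee_rot: [0.639, 0.305, -0.637, 0.305]
contact_force: [0.5, -0.9, -3.2]
gripper_width: 12.3
```

Call:
apply_moves --targets "0 0 0 0 1;0 0 0 0 1;0 0 0 0 1;0 0 0 0 1"

```text
clock: 19.87
position: [490.7, 203.0, 175.2]
ee_rot: [-0.639, -0.302, 0.639, -0.303]
contact_force: [-0.3, -0.8, -3.5]
gripper_width: 12.7
```

```bash
python3 - <<'E'
from h import *
s=status.read_state(); a=yaw_of(s["ee_rot"]); p=s["position"]; print(p,a,s["joint_vel"].round(3))
print(rel([*p,a],[490,218.5,130,-2.2185]))
E
```

```text
[490.70750336 202.95971677 175.1568049 ] -2.25740993977419 [-0.004 -0.006  0.001  0.001 -0.001 -0.   ]
[ 45.2 -10.4 -11.6  -2.2]
```

Call:
apply_moves --targets "5 -6 -7 -1 1;12 -10.4 -11.6 -2.2 1;30 -10.4 -11.6 -2.2 1;45 -10.4 -11.6 -2.2 1;48 -10.4 -11.6 -2.2 1;48 -10.4 -11.6 -2.2 1;48 -10.4 -11.6 -2.2 1;48 -10.4 -11.6 -2.2 1"

```text
clock: 20.53
position: [490.7, 220.3, 128.1]
ee_rot: [0.634, 0.316, -0.632, 0.315]
contact_force: [-0.2, -0.3, -2.5]
gripper_width: 12.4
```

```bash
python3 - <<'E'
from h import *
d=crop("side","s12",200,150,330,270,6)
d=get_image("wrist"); np.savez("w10.npz",**d)
cv2.imwrite("pics/w10.png",cv2.resize(d["img"][60:260,130:380,::-1],None,fx=3,fy=3,interpolation=cv2.INTER_CUBIC))
s=status.read_state(); a=yaw_of(s["ee_rot"]); p=s["position"]; print(p,a,s["contact_force"],s["joint_vel"].round(3))
print(rel([*p,a],[490,218.5,100,-2.2185]))
E
```

```text
[490.53924463 220.20297566 128.20685979] -2.216833282967378 [-0.40372337  0.79169683 -2.77062693] [-0.    -0.002 -0.004 -0.002 -0.001 -0.002]
[28.2  0.6  1.7  0.1]
```

View pics/s12.png

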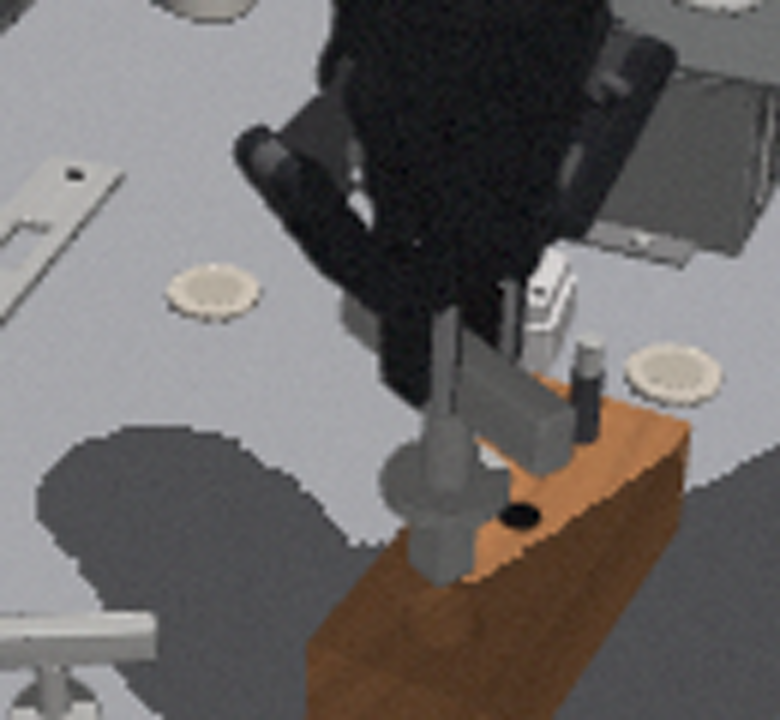

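View pics/w10.png

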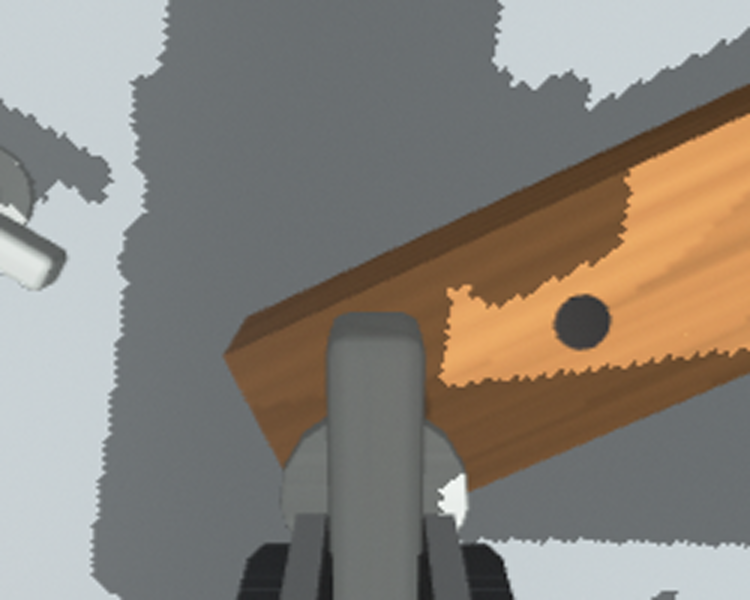

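Call:
apply_moves --targets "3 0.6 1.7 0 1;8 0.6 1.7 0 1;13 0.6 1.7 0 1;16 0.6 1.7 0 1;18 0.6 1.7 0 1;20 0.6 1.7 0 1;22 0.6 1.7 0 1;24 0.6 1.7 0 1"

```text
clock: 21.3
position: [489.5, 218.2, 103.0]
ee_rot: [0.633, 0.315, -0.633, 0.315]
contact_force: [0.2, 0.3, -3.5]
gripper_width: 12.5
```

```bash
python3 - <<'E'
from h import *
s=status.read_state(); a=yaw_of(s["ee_rot"]); p=s["position"]; print(p,a,s["contact_force"])
print(rel([*p,a],[490,218.5,79.4,-2.2185]))
E
```

```text
[489.53280727 218.19716082 103.04092373] -2.216887747153734 [ 0.16813757  0.2513217  -3.45049773]
[23.6  0.2 -0.5  0.1]
```

In the hole by 6 mm, with no force. Going on down.

Call:
apply_moves --targets "4 0.2 -0.5 0 1;8 0.2 -0.5 0 1;12 0.2 -0.5 0 1;16 0.2 -0.5 0 1;19 0.2 -0.5 0 1;21 0.2 -0.5 0 1;22 0.2 -0.5 0 1;22.5 0.2 -0.5 0 1;22.5 0.2 -0.5 0 1"

```text
clock: 22.05
position: [489.9, 218.4, 80.7]
ee_rot: [0.633, 0.315, -0.633, 0.315]
contact_force: [0.5, 0.0, -3.6]
gripper_width: 12.6
```

Call:
apply_moves --targets "0.8 0 0 0 1;1.5 0 0 0 1;1.5 0 0 0 1"

```text
clock: 22.3
position: [490.1, 218.5, 79.4]
ee_rot: [0.633, 0.315, -0.633, 0.315]
contact_force: [0.0, 0.7, -3.0]
gripper_width: 12.9
```

Call:
apply_moves --targets "0.5 0 0 0 1;1 0 0 0 1;1 0 0 0 1"

```text
clock: 22.55
position: [490.1, 218.6, 79.3]
ee_rot: [0.633, 0.315, -0.633, 0.316]
contact_force: [-2.5, -0.3, 3.1]
gripper_width: 12.6
```

```bash
python3 - <<'E'
from h import *
s=status.read_state(); print(s["position"],s["contact_force"])
crop("side","s13",200,150,330,270,6)
E
```

```text
[490.13394199 218.56087591  79.33190954] [-2.53625804 -0.2712288   3.12817132]
```

View pics/s13.png

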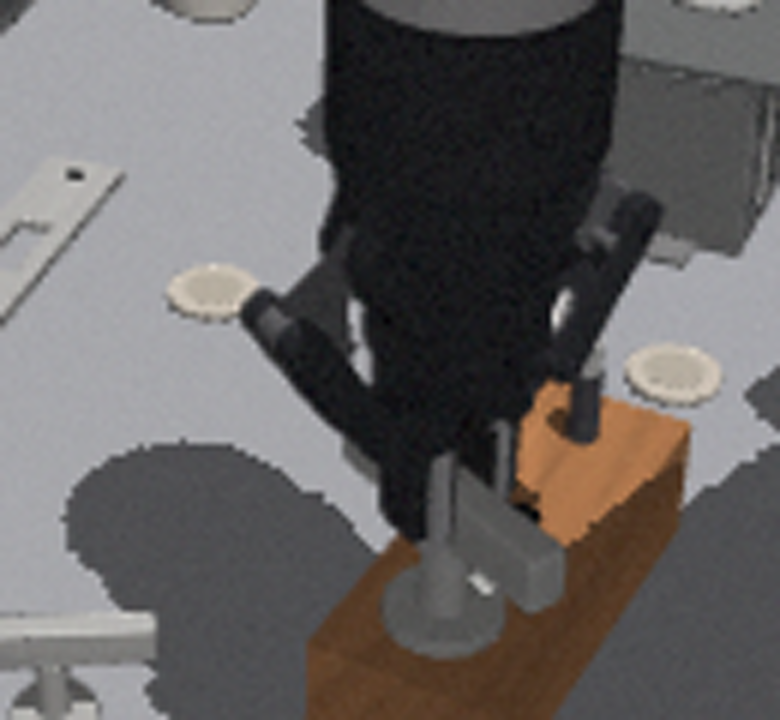

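The collar rests on the block at (445,610), at the same height as when grasped, with contact force felt. I'll release and retreat straight up.

Call:
apply_moves --targets "-0.5 0 0 0 0.6;-0.5 0 0 0 0.2;-0.5 0 0 0 -0.3;-0.5 0 0 0 -0.3;-0.5 0 0 0 -0.3;-0.5 0 0 0 -0.3"

```text
clock: 23.1
position: [489.9, 218.4, 78.6]
ee_rot: [-0.633, -0.315, 0.633, -0.315]
contact_force: [-0.8, 0.9, 0.1]
gripper_width: 55.4
```

Call:
apply_moves --targets "-10 0 0 0 -0.3;-25 0 0 0 -0.3;-45 0 0 0 -0.3;-75 0 0 0 -0.3;-105 0 0 0 -0.3;-120 -30 0 0 -0.3;-120 -60 0 0 -0.3;-120 -60 0 0 -0.3;-120 -60 0 0 -0.3"

```text
clock: 23.85
position: [441.3, 255.2, 200.0]
ee_rot: [0.633, 0.316, -0.632, 0.316]
contact_force: [-0.1, -0.8, -1.2]
gripper_width: 55.6
```

```bash
python3 - <<'E'
from h import *
s=status.read_state(); print(s["position"],s["contact_force"],s["gripper_width"])
d=get_image("side"); cv2.imwrite("pics/s14.png",cv2.resize(d["img"][:,:,::-1],None,fx=1.5,fy=1.5,interpolation=cv2.INTER_CUBIC))
d=get_image("top"); cv2.imwrite("pics/t14.png",cv2.resize(d["img"][:,:,::-1],None,fx=1.5,fy=1.5,interpolation=cv2.INTER_CUBIC))
d=get_image("wrist"); cv2.imwrite("pics/w14.png",cv2.resize(d["img"][:,:,::-1],None,fx=1.5,fy=1.5,interpolation=cv2.INTER_CUBIC))
E
```

```text
[441.31379201 255.2274437  199.97348866] [-0.14228202 -0.80581277 -1.21489008] 55.58803955993635
```

View pics/s14.png

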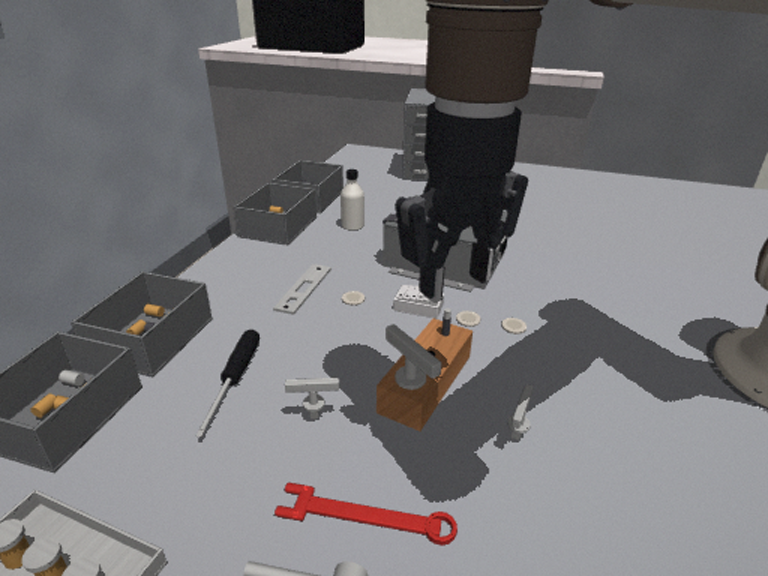

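View pics/t14.png

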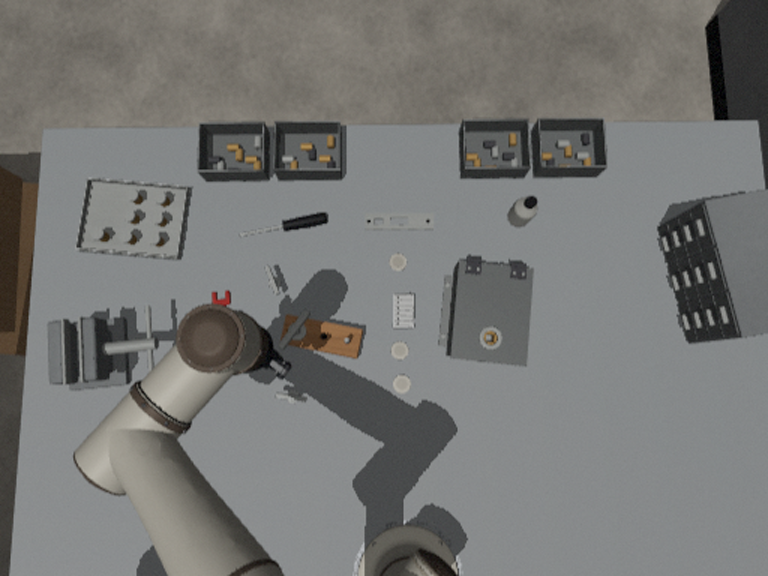

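View pics/w14.png

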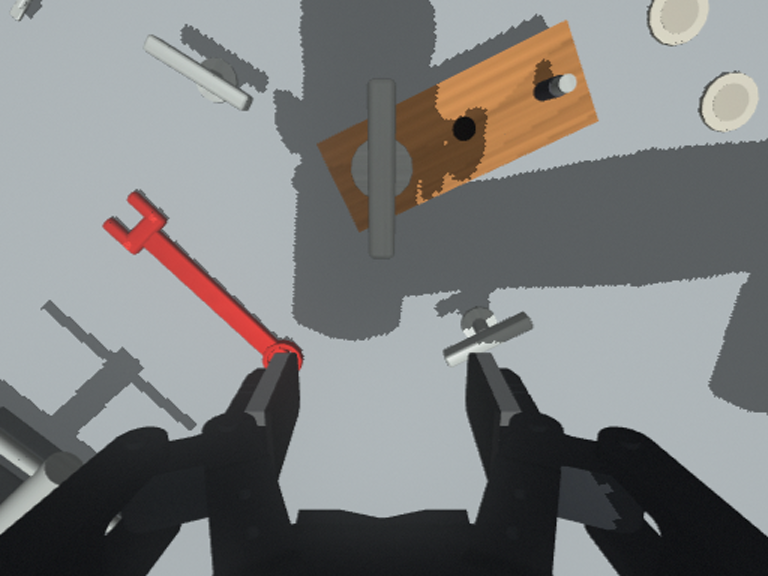

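The key stands fully down in its hole: side view (410,370), wrist view (381,167). The lid is closed, top view (490,310), the bystanders are where they were, and the robot is clear.

```bash
python3 - <<'E'
from bench import job
print(job.job_done())
E
```

```text
the job is handed in; nothing more can be done
None
```

The lid is closed and locked, and the T-key is back in its hole in the tool block. I handed the job in at about 24 s, against the 69 s limit.

- **Lid:** I pushed it down along its arc and pressed it onto the box. The side and top views show it lying level.
- **Key into the lock:** I took the largest key from the block and pushed it home until the collar rested on the ring (about 10 N).
- **Turn:** I turned it clockwise until the turning moment rose from about 0.1 to 0.67 N m, which I took as the stop. After I drew the key out, the core's square lay parallel to the lid's edges, as it should at a full quarter turn.
- **Key back in the block:** It went down to the same height as when I grasped it, with contact felt. The pictures show it upright with its collar on the block.
- **Other things:** In the last pictures the bystanders lie where they were and the gripper touches nothing. In the last top view the arm hid part of the spanner, but the side and wrist views showed it in place.

**Disagreements:** The cameras differed by up to 4 mm on where the lock was. I took the wrist camera's value, corrected by about 1 mm, and the key went in without resistance. No check failed.

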